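# Tip a tall canister out under the low sash

## Robot

A 6-joint arm with a two-finger parallel gripper is mounted at the origin on a cart in front of the work surface, level with it; the furniture and walls round the work are solid. World frame = base frame: x ahead of the robot, y to its left, z up, the work surface at z = 0. Lengths are in m, angles in degrees, forces in N, time in s.
With the tool pointing down it reaches from about 0.25 to 0.775 m from the base axis. Payload 4 kg.
Tool frame: the origin (TCP) lies at the very end of the fingers, on their centre line; the grasp point (between the pads) lies 19 mm behind it; z points along the fingers, y is the direction in which the jaws open and shut (so a half turn about z gives the same grasp; the last joint's range is limited). The gripper opens to 94 mm and grips with 3 to 60 N. Pads are 16 mm wide; open, the fingers measure 119 mm over their backs; the gripper's body (75 mm by 177 mm) begins 78 mm behind the grasp point.
Start: joints at [-72.141, 4.996, 78.535, -0, 96.463, -5.907], TCP at [0.222, -0.503, 0.206] pointing down, gripper open.
Joint ranges: [-177.83, 177.83], [-43.37, 116.18], [15.69, 146.23], [-61.86, 241.86], [9.47, 152.12], [-147.06, 147.06]. Speed limits (degrees/s): [159.86, 159.86, 180, 180, 180, 180].

## Interface

Orientations are given as a 3x3 rotation matrix whose columns are the frame's x, y, z axes.
In Python, from bench import * gives the robot as it stands.
- The arm moves only by the shell command python3 -m handwheel 'ROWS' [OPENING] [FORCE]. ROWS is a JSON object of lists of equal length, an entry for each row: "slide": the shift along the world's x, y, z in mm, a list of three; "spin": the turn about the world's z in rad. In form: {"slide": [[tx, ty, tz], ...], "spin": [spin, ...]}. A call has 1 to 20 rows; each row is the pose to reach, as a shift and turn from the pose measured when the call began; what a row does not reach only later rows make up. A row lasts 1/8 s, in which the tool goes at most 62.5 mm and 10.7 degrees, less where a joint would pass 70% of its speed; a pose out of reach is approached as far as the arm can. A call with a gripper value outside its range is refused whole. OPENING is the opening, from 0 (shut) to 1 (fully open), set as the call begins (- or left out, the last holds). The fingers move at their own pace and stop on an object; FORCE is the grip in N (left out, the last holds). Time passes only in rows, so rows that repeat a pose let the fingers close. It gives the time, the measured TCP pose, the force and the opening at its end, in the units of the state.
- get_obs(): the state, without advancing time (a new reading comes with each control period).
- grab_frame(name): name is "side" or "top"; returns a dict with "pixels" (400x640x3 uint8, red, green, blue), "K" (3x3 intrinsics, pixels), "R" (3x3) and "t" (3): a world point X has camera coordinates R X + t. Camera axes: x right, y down, z forward; pixel columns grow to the right and rows downward; lengths in m; the calibration is good to about 2 mm. A picture is of the moment at which its call begins. There is no depth.
- hand_in(): hands the job in, once; it reports no verdict.
Trained networks look in a picture, given as the dict that the camera call returned (one of the last four; its "shot" number tells which), for a name from the list of things; names that differ only in an ending like _2 or _b are one class to them, and where a whole thing is asked for, a point or a joint stands for the part that bears it (a point fixed in the world has none). Each returns a list of dicts, best first, with "conf" (0 to 1); they miss things now and then, are a little off and sometimes report something else, mostly with a low value. They report only what shows in the picture. A call takes as long as a camera call.
- look_for(picture, name): "box" ([centre column, centre row, width, height] in pixels, round what is visible of it).
The state is a dict: "t": time; "q": joint angles; "qd": joint speeds; "joint_efforts": joint torques, N m; "eef_pos": TCP position; "tool_rot": TCP orientation; "wrist_force": force on the tool from outside, world axes, zero at the start; "wrist_torque": the same for the moment, N m; "opening": finger opening in m.
Only numpy, scipy, OpenCV 4.12 (cv2) and the standard library are available. Lean on these libraries where they do the work, as an engineer would, in place of code of your own. Each camera call takes 0.05 s, during which the arm holds its last target. There are 200 camera calls.

## Task

Bring the catch pan home under the low sash, its back edge against both dowels and its right side against the end stop; then pick the tall canister up out of its slanted rest, reach its mouth in under the sash and tip all three sample tubes out into the pan. Lay the empty canister back in its rest as it lay before, with the pan still home; do not knock the sash frame with the robot or the canister, and leave the things standing around where they are.

Things in the scene. Friction and masses are not known exactly. Their poses are not given: they have to be found in the camera images.
- hood: Fixed low-sash frame; place and yaw vary. Origin on the worktop midway between its posts, below the sash's front face; x points in under the sash, away from the robot, y left, z up. Two posts, x 0 to 30 mm, inner faces at y = +-105 mm, outer +-119; foot plates 5 mm high (x -18 to 58, y +-105 to +-131 mm). Top plate x 0 to 70 mm, y +-119 mm, its top at z = 196 mm.
- sash_edge (a point): Middle of the sash's lower front edge, at hood (0, 0, 125) mm: 125 mm free height. The sash is a 12 mm thick steel rail with a clear pane above, closed from here up to the top plate. Wall cabinets hang high above the back of the worktop: do not lean the arm in under them.
- dowel_right (a point): Top of the right one of two upright steel dowels, 10 mm diameter, 26 mm high, at hood (95, -70, 26) mm, behind the pan, on a 6 mm high bar.
- dowel_left (a point): Top of the left dowel, the same, at hood (95, 20, 26) mm.
- end_stop (a point): Top edge of the end stop's working face (it faces left, +y), at hood (18, -90, 26) mm: a dark block 26 mm high against the right post, x 3 to 33 mm.
- pan: Loose steel catch pan, 170 x 130 mm, about 0.5 kg, pulled out and askew at first. Origin centre of underside; x to its back edge, y left, z up. Bottom 4 mm. x -85 to -25 mm: flat open apron; x -25 to 85 mm: pan, front wall to z = 22, other walls to z = 34 mm, 3 mm thick. Home (touching dowels and stop): origin at hood (5, -25, 0) mm, axes parallel; 4 mm and 2 degrees allowed.
- pan_tab (a point): Top middle of the upright grey grip tab at the front of the apron, 10 mm thick along the pan's x, 46 mm wide along its y, from z = 4 to 42 mm, at pan (-80, 0, 42) mm. It can be pinched from above, across its width, or pushed.
- rest: Fixed rest, left or right of the hood, yaw varies. Origin centre of underside of its 200 x 90 x 8 mm base; x level, the way the canister's mouth points. The seat rises 15 degrees along x from a stop 19 mm high at the canister's base; 36 mm wide, so the canister's sides are bare there; 95 to 145 mm up it is 66 mm wide with two cheeks 14 mm high leaving about 3 mm play each side.
- rest_seat (a point): Where the centre of the canister's base lies when the canister is in the rest: rest (-96.5, 0, 58.1) mm; moves with the rest.
- canister: Loose tall square aluminium canister, 50 x 50 mm outside, 190 mm long, walls 3 mm, base 5 mm, other end open, about 0.22 kg empty. Origin: centre of the outside of its base; z along it to the mouth, y level across it, x square to both (downwards in the rest). In the rest z points 15 degrees above level along the rest's x. Grip it across y, 40 to 60 mm from the base.
- canister_mouth (a point): Centre of the canister's open mouth, canister (0, 0, 190) mm.
- tube_a: One of three alike stoppered glass sample tubes, 14 mm diameter, 79 mm long, 20 g, at the start in the canister, lying along it near its base. Origin: mid-length, at one point of its surface; y runs along it. It slides out once the canister points down by 17 to 20 degrees; 28 degrees empties it in about a second.
- tube_b: One of three alike stoppered glass sample tubes, 14 mm diameter, 79 mm long, 20 g, at the start in the canister, lying along it near its base. Origin: mid-length, at one point of its surface; y runs along it. It slides out once the canister points down by 17 to 20 degrees; 28 degrees empties it in about a second.
- tube_c: One of three alike stoppered glass sample tubes, 14 mm diameter, 79 mm long, 20 g, at the start in the canister, lying along it near its base. Origin: mid-length, at one point of its surface; y runs along it. It slides out once the canister points down by 17 to 20 degrees; 28 degrees empties it in about a second.
- tool_cup: Bystander: clear beaker, 65 mm wide, full of scissors and pens, 151 mm high; origin centre of its underside. Stands where the rest is not, on the other side of the hood.
- specimen_a: Bystander: capped specimen cup, 60 mm wide, 70 mm high; origin centre of underside.
- carton: Bystander: small gable-top carton, 46 x 46 x 102 mm; origin centre of underside.
- vial_green: Bystander: capped vial, 35 mm wide, 80 mm high; origin centre of underside.

How it is judged:
By the outcome, as a careful person would: the job done as asked, in the order asked, and still so for the second after the job is handed in, with the robot touching nothing.
It also fails if it takes over 72 s, if anything falls off the work surface, if the arm or the gripper's body presses on something with over 40 N, if the wrist force passes 120 N, or if a joint passes its speed limit or range.

## Working session

There is one attempt and no reset: what is moved stays moved. The work goes in short steps, Python scripts to look and compute and a shell command to move; the robot and the scene stay as the last step left them, time stands still between calls to the robot, and variables do not carry over. Pictures are saved under pics/ and viewed, about 8 in all and at most 12, crops included, and the job is handed in when it is done.

```bash
mkdir -p pics
cat > h.py <<'E'
from bench import *
import numpy as np, cv2
def ray(f,uv):
    R=np.array(f["R"]);t=np.array(f["t"]);d=R.T@np.linalg.inv(f["K"])@np.array([uv[0],uv[1],1.]);return -R.T@t,d
def onz(f,uv,z):
    c,d=ray(f,uv);return c+d*(z-c[2])/d[2]
def tri(f1,u1,f2,u2):
    (c1,d1),(c2,d2)=ray(f1,u1),ray(f2,u2)
    s=np.linalg.lstsq(np.c_[d1,-d2],c2-c1,rcond=None)[0]
    a,b=c1+d1*s[0],c2+d2*s[1];return (a+b)/2,np.linalg.norm(a-b)
def proj(f,X):
    p=np.array(f["K"])@(np.array(f["R"])@np.array(X)+f["t"]);return p[:2]/p[2]
def save(f,n,crop=None,s=1):
    im=f["pixels"][:,:,::-1]
    if crop: im=im[crop[1]:crop[3],crop[0]:crop[2]]
    cv2.imwrite("pics/"+n,cv2.resize(im,None,fx=s,fy=s,interpolation=cv2.INTER_CUBIC))
E
python3 - <<'E'
from h import *
S=grab_frame("side");T=grab_frame("top")
im=np.vstack([S["pixels"],T["pixels"]])[:,:,::-1]
save(S,"s1.png",s=1.25);save(T,"t1.png",s=1.25)
for n,f in(("S",S),("T",T)):
    print(n,"cam",np.round(-np.array(f["R"]).T@f["t"],3),"f",f["K"][0][0])
for n in "sash_edge dowel_right dowel_left end_stop pan pan_tab rest rest_seat canister canister_mouth hood tool_cup specimen_a carton vial_green".split():
    r=[]
    for f in(S,T):
        d=look_for(f,n)[:1]
        r.append((np.round(d[0]["box"]).astype(int).tolist(),round(d[0]["conf"],2)) if d else None)
    p=""
    if r[0] and r[1]: 
        X,e=tri(S,r[0][0][:2],T,r[1][0][:2]);p=np.round(X*1000),round(e*1000)
    print(n,r,p)
E
```

```text
S cam [0.081 0.896 0.884] f 459.9845453899428
T cam [0.436 0.102 1.263] f 411.9422453335291
sash_edge [None, ([309, 174, 93, 47], 0.73)] 
dowel_right [([294, 207, 83, 116], 0.79), ([308, 175, 93, 45], 0.97)] (array([604., 130.,  79.]), 5)
dowel_left [([294, 203, 85, 120], 0.88), ([308, 175, 99, 47], 0.69)] (array([603., 130.,  94.]), 3)
end_stop [([294, 205, 84, 117], 0.82), ([307, 174, 92, 45], 0.93)] (array([604., 132.,  88.]), 8)
pan [([318, 240, 71, 61], 0.76), ([302, 208, 47, 48], 0.95)] (array([516., 150.,  15.]), 4)
pan_tab [([318, 244, 74, 66], 0.74), ([303, 208, 48, 46], 0.76)] (array([517., 148.,  -3.]), 4)
rest [([279, 310, 90, 49], 0.76), ([239, 212, 13, 66], 0.61)] (array([507., 354., -42.]), 10)
rest_seat [([280, 309, 88, 48], 0.91), ([237, 212, 13, 66], 0.56)] (array([504., 357., -32.]), 5)
canister [([279, 284, 93, 65], 0.6), ([222, 212, 28, 65], 0.59)] (array([492., 374.,  87.]), 6)
canister_mouth [([278, 283, 88, 67], 0.71), ([227, 212, 32, 64], 0.76)] (array([497., 364.,  77.]), 3)
hood [([291, 206, 84, 119], 0.8), ([306, 175, 88, 47], 0.73)] (array([606., 137.,  87.]), 1)
tool_cup [([377, 161, 22, 46], 0.79), ([413, 211, 24, 24], 0.57)] (array([ 502., -175.,   72.]), 10)
specimen_a [([329, 148, 19, 24], 0.77), ([424, 152, 26, 26], 0.81)] (array([ 685., -216.,   37.]), 4)
carton [([309, 264, 25, 40], 0.9), ([262, 217, 19, 17], 0.75)] (array([481., 264.,  51.]), 6)
vial_green [([378, 205, 14, 27], 0.75), ([425, 151, 22, 24], 0.49)] (array([ 640., -307., -223.]), 211)
```

Run:
```python
from h import *
S=grab_frame("side");T=grab_frame("top")
save(S,"s2.png",(200,120,420,350),2.6);save(T,"t2.png",(200,120,460,270),3.07)
```

```text
(no output)
```

View pics/s2.png

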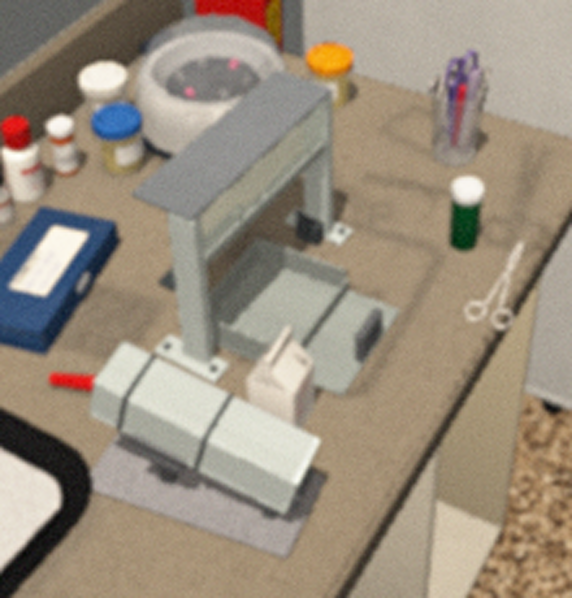

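View pics/t2.png

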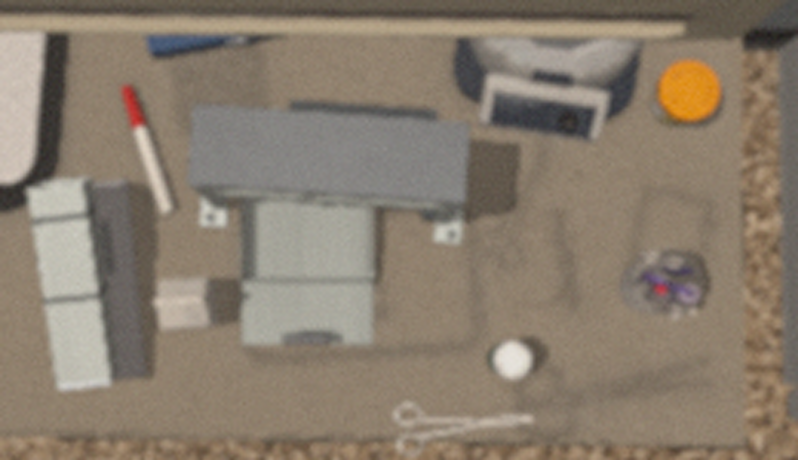

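The pictures show the hood at the centre, with its plate in the top crop at (188–470, 105–212). The pan is in front of it and almost square to it, with its tab at (313,335). The rest and canister are on the left at about (70,285), with the mouth away from the robot, and the carton is between them at (182,303). Next I'll fit the poses from clicked corners.

Run:
```python
from h import *
from scipy.optimize import least_squares
S=grab_frame("side");T=grab_frame("top")
s=lambda x,y:(S,(200+x/2.6,120+y/2.6)); t=lambda x,y:(T,(200+x/3.07,120+y/3.07))
def fit(name,obs,x0):
    M=[np.array(m)/1000 for m,_ in obs]
    def W(p,m): c,q=np.cos(p[2]),np.sin(p[2]); return np.array([p[0]+c*m[0]-q*m[1],p[1]+q*m[0]+c*m[1],m[2]])
    def r(p): return np.concatenate([proj(o[0],W(p,m))-o[1] for m,(_,o) in zip(M,obs)])
    o=least_squares(r,x0,loss="soft_l1");p=o.x
    print(name,np.round(p[:2]*1000,1),"yaw",round(np.degrees(p[2]),2),"res",np.round(r(p),1));return p,W
p,W=fit("hood",[((0,119,196),t(188,190)),((0,-119,196),t(468,212)),((70,119,196),t(195,105)),((70,-119,196),t(470,122)),
 ((0,119,196),s(188,217)),((0,-119,196),s(330,95)),((70,119,196),s(135,192)),((70,-119,196),s(278,73)),
 ((-18,131,5),t(198,222)),((-18,-131,5),t(463,243)),((-18,131,5),s(218,376)),((-18,-131,5),s(354,232)),((-18,105,5),t(227,227)),((-18,-105,5),t(434,241))],[.58,.13,0])
hp=p
pn,W=fit("pan",[((-85,65,4),t(242,343)),((-85,-65,4),t(373,345)),((-25,0,22),t(310,280)),((-85,-65,4),s(397,312)),((-85,65,4),s(350,390)),((85,65,34),s(258,243)),((85,-65,34),s(347,272)),((-80,0,42),t(313,333))][:5]+[((-80,0,42),t(313,333))],[.5,.14,0])
c,q=np.cos(hp[2]),np.sin(hp[2])
h=lambda x,y:np.round([1000*hp[0]+c*x-q*y,1000*hp[1]+q*x+c*y],1)
print("pan home",h(5,-25),"tab home",h(-75,-25),"tab now",W(pn,[-.08,0,.042]),)
r,W=fit("rest",[((-100,-45,8),t(150,378)),((100,-45,8),t(128,180)),((-100,45,8),s(290,553)),((-100,-45,8),s(327,480)),((100,45,8),s(90,485))],[.5,.36,0])
a=np.radians(15)
for d in(0,50,190):
  m=np.array([-.0965+d/1000*np.cos(a),0,.0581+d/1000*np.sin(a)]);print(d,"can",np.round(W(r,m)*1000,1))
for n,m in [("base top edge",( -96.5-25*np.sin(a),0,58.1+25*np.cos(a))),("mouth top",(-96.5+190*np.cos(a)-25*np.sin(a),0,58.1+190*np.sin(a)+25*np.cos(a)))]:
  for y in(25,-25):
    X=W(r,np.array([m[0],y,m[2]])/1000);u=proj(T,X);v=proj(S,X);print(n,y,"T",np.round((u-[200,120])*3.07),"S",np.round((v-[200,120])*2.6))
for f in (S,T):
  for n in("dowel_left","end_stop"):pass
```

```text
hood [566.7 132.7] yaw -3.11 res [-0.4 -1.4 -0.6 -2.3 -0.5 -0.1  0.4  0.5  2.  -0.2  1.6 -3.4 -1.4 -0.7
 -0.5 -2.7  0.5  1.8 -0.6  0.8 -1.   0.9 -0.2 -1.7 -0.5  0.7  0.4  0.9]
pan [527.5 154.5] yaw 1.21 res [ 0.6  0.1  0.6 -0.8 -0.6  0.5  0.7 -2.6 -3.1 -0.  -1.8  1.5]
pan home [570.4 107.4] tab home [490.5 111.8] tab now [0.44749373 0.15280882 0.042     ]
rest [496.9 369.9] yaw 7.55 res [-1.   0.6 -0.5  0.1  0.2  0.1  0.8 -2.9 -2.3 -0.8]
0 can [401.2 357.2  58.1]
50 can [449.1 363.5  71. ]
190 can [583.1 381.3 107.3]
base top edge 25 T [ 59. 394.] S [301. 482.]
base top edge -25 T [112. 388.] S [323. 437.]
mouth top 25 T [ 26. 192.] S [ 97. 381.]
mouth top -25 T [ 82. 186.] S [125. 340.]
```

Run:
```python
from h import *
o=get_obs();print(o["eef_pos"],np.round(o["tool_rot"],3),o["opening"],o["t"])
```

```text
[ 0.22166306 -0.50338137  0.20550617] [[ 0.915  0.403  0.   ]
 [ 0.403 -0.915 -0.   ]
 [-0.     0.    -1.   ]] 0.09415134762395144 1.8
```

```bash
python3 -m handwheel '{"slide":[[20,55,0],[40,110,0],[60,165,0],[80,220,0],[100,275,0],[120,330,0],[140,385,0],[160,440,0],[180,495,0],[198,550,0],[212,605,0],[225,640,0],[226,656,0],[226,656,-50],[226,656,-100],[226,656,-130],[226,656,-130]],"spin":[-0.04,-0.08,-0.12,-0.16,-0.2,-0.24,-0.28,-0.32,-0.36,-0.39,-0.39,-0.39,-0.39,-0.39,-0.39,-0.39,-0.39]}' 1
python3 - <<'E'
from h import *
T=grab_frame("top");S=grab_frame("side")
a=T["pixels"][150:250,250:360];b=S["pixels"][170:290,250:400]
a=cv2.resize(a,(440,400),interpolation=3)
b=cv2.resize(b,(360,288),interpolation=3); b=cv2.copyMakeBorder(b,0,112,0,0,0)
cv2.imwrite("pics/p3.png",np.hstack([a,b])[:,:,::-1])
E
```

```text
t: 3.92
eef_pos: [0.4452, 0.1514, 0.0729]
tool_rot: [[1.0, 0.024, -0.006], [0.024, -1.0, -0.002], [-0.006, 0.002, -1.0]]
wrist_force: [-0.4, 0.3, -0.2]
opening: 0.0937
```

View pics/p3.png

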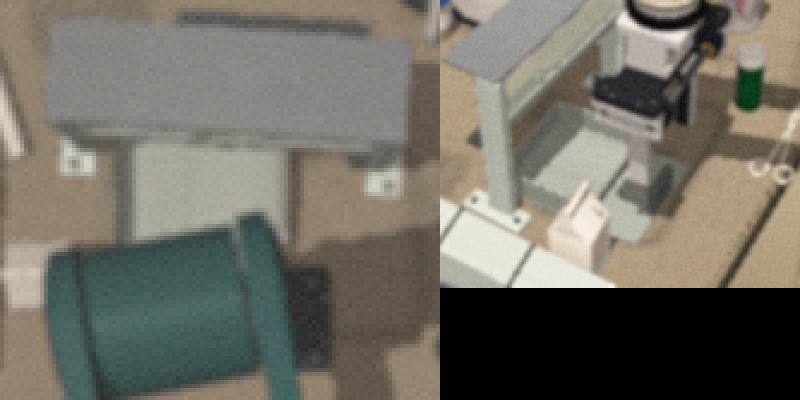

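The fingers straddle the tab: the side crop shows a finger in line with the tab at about (640,180). I'll go down and pinch it.

```bash
python3 -m handwheel '{"slide":[[2,1,-30],[2,1,-58],[2,1,-58]],"spin":[0,0,0]}' 1; python3 -m handwheel '{"slide":[[0,0,0],[0,0,0],[0,0,0],[0,0,0],[0,0,0]],"spin":[0,0,0,0,0]}' 0.2 30
```

```text
t: 4.4
eef_pos: [0.4499, 0.1529, 0.0188]
tool_rot: [[1.0, 0.024, 0.0], [0.024, -1.0, -0.0], [0.0, 0.0, -1.0]]
wrist_force: [0.2, 0.3, -0.1]
opening: 0.094
t: 5.03
eef_pos: [0.4499, 0.1536, 0.019]
tool_rot: [[1.0, 0.023, 0.0], [0.023, -1.0, 0.001], [0.0, -0.001, -1.0]]
wrist_force: [-0.7, 2.9, 1.1]
opening: 0.0474
```

```bash
python3 -m handwheel '{"slide":[[8,-4,0],[16,-12,0],[24,-20,0],[32,-25,0],[37,-29,0],[37,-29,0]],"spin":[-0.02,-0.05,-0.075,-0.075,-0.075,-0.075]}'; python3 -m handwheel '{"slide":[[3,0,0],[6,0,0],[9,0,0]],"spin":[0,0,0]}'
```

```text
t: 5.78
eef_pos: [0.4868, 0.1245, 0.019]
tool_rot: [[0.999, -0.052, -0.001], [-0.052, -0.999, 0.001], [-0.001, -0.001, -1.0]]
wrist_force: [-3.2, 1.2, 2.6]
opening: 0.0459
t: 6.15
eef_pos: [0.4937, 0.1242, 0.019]
tool_rot: [[0.999, -0.052, -0.006], [-0.052, -0.999, 0.001], [-0.006, -0.001, -1.0]]
wrist_force: [-7.9, -0.1, 7.0]
opening: 0.0455
```

```bash
python3 -m handwheel '{"slide":[[1,0,0],[2,0,0],[2,0,0]],"spin":[0,0,0]}';python3 -m handwheel '{"slide":[[-1,-3,0],[-1.5,-6,0],[-1.5,-9,0],[-1.5,-11,0],[-1.5,-11,0]],"spin":[0,0,0,0,0]}'
```

```text
t: 6.52
eef_pos: [0.4943, 0.1241, 0.019]
tool_rot: [[0.999, -0.052, -0.009], [-0.052, -0.999, 0.001], [-0.009, -0.0, -1.0]]
wrist_force: [-7.2, 0.6, 5.3]
opening: 0.0456
t: 7.15
eef_pos: [0.4931, 0.1129, 0.019]
tool_rot: [[0.999, -0.052, -0.008], [-0.052, -0.999, 0.001], [-0.008, -0.0, -1.0]]
wrist_force: [0.5, 2.4, -1.1]
opening: 0.0453
```

```bash
python3 -m handwheel '{"slide":[[0,-2,0],[0,-4,0],[0,-4,0]],"spin":[0,0,0]}';python3 -m handwheel '{"slide":[[0,-2,0],[0,-4,0],[0,-4,0]],"spin":[0,0,0]}'
```

```text
t: 7.52
eef_pos: [0.4927, 0.1114, 0.0192]
tool_rot: [[0.999, -0.051, -0.009], [-0.051, -0.999, 0.005], [-0.009, -0.005, -1.0]]
wrist_force: [-0.7, 9.9, 0.1]
opening: 0.0457
t: 7.9
eef_pos: [0.4922, 0.1108, 0.0195]
tool_rot: [[0.999, -0.048, -0.009], [-0.048, -0.999, 0.012], [-0.01, -0.011, -1.0]]
wrist_force: [-1.5, 11.8, 0.3]
opening: 0.0458
```

```bash
python3 -m handwheel '{"slide":[[2,2,0],[4,2,0],[5,2,0],[5,2,0]],"spin":[-0.005,-0.005,-0.005,-0.005]}'; python3 -m handwheel '{"slide":[[0,0,0],[0,0,0],[0,0,0],[0,0,0]],"spin":[0,0,0,0]}' 1; python3 -m handwheel '{"slide":[[0,0,30],[0,0,80],[0,0,140]],"spin":[0,0,0]}'
python3 - <<'E'
from h import *
T=grab_frame("top");S=grab_frame("side")
a=T["pixels"][130:230,250:360];b=S["pixels"][170:290,250:400]
a=cv2.resize(a,(396,360),interpolation=3)
b=cv2.resize(b,(400,320),interpolation=3); b=cv2.copyMakeBorder(b,0,40,0,0,0)
cv2.imwrite("pics/p4.png",np.hstack([a,b])[:,:,::-1])
E
```

```text
t: 8.4
eef_pos: [0.4948, 0.1125, 0.0192]
tool_rot: [[0.998, -0.054, -0.015], [-0.054, -0.998, 0.011], [-0.016, -0.01, -1.0]]
wrist_force: [-5.9, 4.1, 4.1]
opening: 0.0456
t: 8.9
eef_pos: [0.495, 0.1123, 0.0192]
tool_rot: [[0.998, -0.054, -0.015], [-0.054, -0.998, 0.011], [-0.016, -0.01, -1.0]]
wrist_force: [0.3, 0.0, -0.1]
opening: 0.0821
t: 9.28
eef_pos: [0.4941, 0.112, 0.1595]
tool_rot: [[0.998, -0.054, -0.018], [-0.054, -0.998, 0.01], [-0.018, -0.009, -1.0]]
wrist_force: [0.9, -0.0, 0.8]
opening: 0.0941
```

View pics/p4.png

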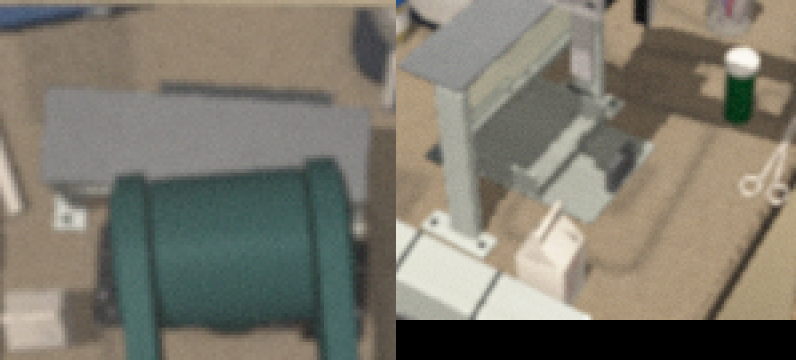

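```bash
python3 -m handwheel '{"slide":[[-10,50,20],[-20,100,30],[-30,150,30],[-40,200,30],[-48,251,30],[-48,251,30],[-48,251,-20],[-48,251,-50],[-48,251,-50]],"spin":[0.04,0.08,0.12,0.16,0.186,0.186,0.186,0.186,0.186]}'
python3 - <<'E'
from h import *
T=grab_frame("top");S=grab_frame("side")
a=T["pixels"][150:260,190:300];b=S["pixels"][210:330,220:370]
a=cv2.resize(a,(360,360),interpolation=3)
b=cv2.resize(b,(438,350),interpolation=3); b=cv2.copyMakeBorder(b,0,10,0,0,0)
cv2.imwrite("pics/p5.png",np.hstack([a,b])[:,:,::-1])
E
```

```text
t: 10.5
eef_pos: [0.4498, 0.3613, 0.114]
tool_rot: [[0.991, 0.13, -0.008], [0.13, -0.991, 0.007], [-0.007, -0.008, -1.0]]
wrist_force: [0.1, -0.3, 0.1]
opening: 0.0943
```

View pics/p5.png

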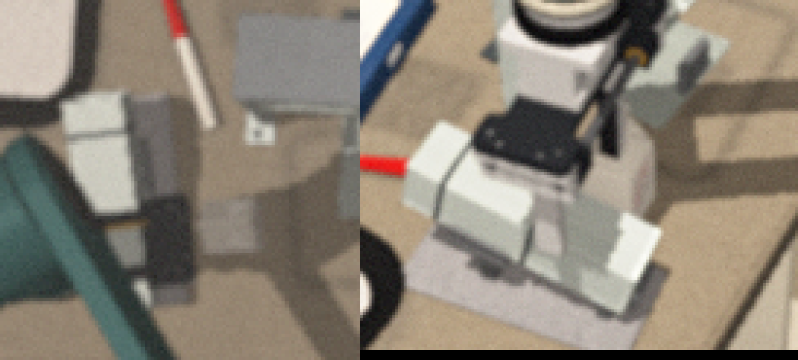

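The fingers straddle the canister near its base. I'll go down and grip.

```bash
python3 -m handwheel '{"slide":[[-3,2,-35],[-3,2,-62],[-3,2,-62]],"spin":[0,0,0]}'; python3 -m handwheel '{"slide":[[0,0,0],[0,0,0],[0,0,0],[0,0,0],[0,0,0]],"spin":[0,0,0,0,0]}' 0.3 15;  python3 -m handwheel '{"slide":[[0,0,5],[0,0,10],[0,0,10]],"spin":[0,0,0]}'
```

```text
t: 10.98
eef_pos: [0.4489, 0.3644, 0.0562]
tool_rot: [[0.992, 0.13, -0.002], [0.13, -0.991, 0.011], [-0.001, -0.011, -1.0]]
wrist_force: [-0.0, 0.1, -0.5]
opening: 0.0936
t: 11.6
eef_pos: [0.4488, 0.365, 0.0566]
tool_rot: [[0.992, 0.13, -0.002], [0.13, -0.991, 0.012], [-0.0, -0.013, -1.0]]
wrist_force: [-0.5, 1.1, 1.4]
opening: 0.05
t: 11.98
eef_pos: [0.449, 0.365, 0.0668]
tool_rot: [[0.992, 0.13, -0.002], [0.13, -0.991, 0.012], [-0.0, -0.013, -1.0]]
wrist_force: [-0.8, -0.6, -3.9]
opening: 0.0502
```

```bash
python3 -m handwheel '{"slide":[[0,0,0],[0,0,0],[0,0,6],[0,0,12],[0,0,18],[0,0,25],[0,0,25]],"spin":[0,0,0,0,0,0,0]}' - 6
python3 - <<'E'
from h import *
o=get_obs();print(np.round(o["wrist_torque"],2))
S=grab_frame("side")
save(S,"p6.png",(220,200,370,320),3)
E
```

```text
t: 12.85
eef_pos: [0.4496, 0.3655, 0.093]
tool_rot: [[0.992, 0.13, 0.0], [0.13, -0.991, 0.014], [0.002, -0.014, -1.0]]
wrist_force: [0.5, 1.4, -1.6]
opening: 0.05
[ 0.06 -0.09  0.03]
```

View pics/p6.png

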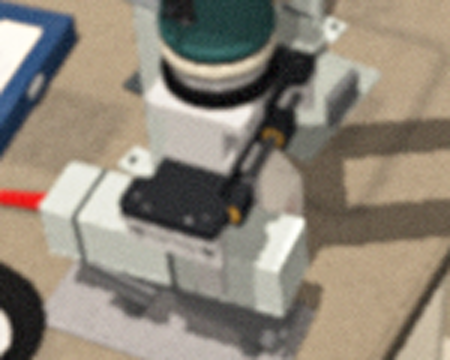

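```bash
cat >> h.py <<'E'
def canpts(o,th,d=.049):
    R=np.array(o["tool_rot"]);g=np.array(o["eef_pos"])-.019*R[:,2]
    f=R[:,0]*[1,1,0];f/=np.linalg.norm(f);y=np.array([-f[1],f[0],0]);z=np.array([0,0,1.])
    t=np.radians(th);a=f*np.cos(t)+z*np.sin(t);u=-f*np.sin(t)+z*np.cos(t)
    return {n:g+a*(l-d)+u*du+y*dy for n,l,du,dy in [("baseTL",0,.025,.025),("baseBL",0,-.025,.025),("mouthTL",.19,.025,.025),("mouthBL",.19,-.025,.025),("mouthTR",.19,.025,-.025),("mouthBR",.19,-.025,-.025)]}
E
python3 - <<'E'
from h import *
o=get_obs();S=grab_frame("side")
for th in(15,8,4,0,-4,-8):
    P=canpts(o,th);print(th,{k:np.round((proj(S,P[k])-[220,200])*3).astype(int).tolist() for k in("baseTL","baseBL","mouthTL","mouthBL","mouthTR")})
print(get_obs()["t"])
E
```

```text
15 {'baseTL': [283, 281], 'baseBL': [268, 319], 'mouthTL': [41, 161], 'mouthBL': [34, 202], 'mouthTR': [75, 114]}
8 {'baseTL': [281, 274], 'baseBL': [273, 316], 'mouthTL': [36, 174], 'mouthBL': [37, 218], 'mouthTR': [70, 127]}
4 {'baseTL': [279, 270], 'baseBL': [276, 314], 'mouthTL': [35, 182], 'mouthBL': [40, 227], 'mouthTR': [69, 136]}
0 {'baseTL': [277, 266], 'baseBL': [278, 312], 'mouthTL': [34, 191], 'mouthBL': [43, 236], 'mouthTR': [68, 144]}
-4 {'baseTL': [274, 263], 'baseBL': [280, 309], 'mouthTL': [34, 199], 'mouthBL': [47, 245], 'mouthTR': [68, 153]}
-8 {'baseTL': [271, 259], 'baseBL': [282, 307], 'mouthTL': [35, 208], 'mouthBL': [52, 255], 'mouthTR': [68, 161]}
12.95
```

```bash
python3 -m handwheel '{"slide":[[0,0,0],[0,0,0],[0,0,12],[0,0,30],[0,0,50],[0,0,58],[-12,0,58],[-30,0,58],[-50,-2,58],[-65,-8,58],[-72,-20,58],[-74,-35,58]],"spin":[0,0,0,0,0,0,0,0,0,0,-0.01,-0.02]}' - 40;  python3 -m handwheel '{"slide":[[0,-20,0],[0,-45,0],[0,-70,0],[2,-95,0],[6,-120,0],[10,-145,0],[13,-170,0],[15,-190,0],[16,-205,0],[16,-212,0],[16,-213,0],[16,-213,0]],"spin":[-0.015,-0.03,-0.05,-0.07,-0.09,-0.11,-0.13,-0.145,-0.16,-0.166,-0.166,-0.166]}'
python3 - <<'E'
from h import *
o=get_obs();S=grab_frame("side")
P=canpts(o,-7);print({k:np.round(proj(S,P[k])).astype(int).tolist() for k in P})
save(S,"p7.png",(240,150,440,300),3)
E
```

```text
t: 14.45
eef_pos: [0.3749, 0.3294, 0.1504]
tool_rot: [[0.994, 0.11, 0.0], [0.11, -0.994, 0.013], [0.002, -0.013, -1.0]]
wrist_force: [1.2, -0.4, -3.4]
opening: 0.0499
t: 15.95
eef_pos: [0.3909, 0.1168, 0.1504]
tool_rot: [[0.998, -0.055, 0.002], [-0.055, -0.998, 0.013], [0.002, -0.013, -1.0]]
wrist_force: [-0.6, -0.2, -3.8]
opening: 0.05
{'baseTL': [384, 206], 'baseBL': [385, 223], 'mouthTL': [314, 187], 'mouthBL': [317, 203], 'mouthTR': [325, 176], 'mouthBR': [327, 192]}
```

View pics/p7.png

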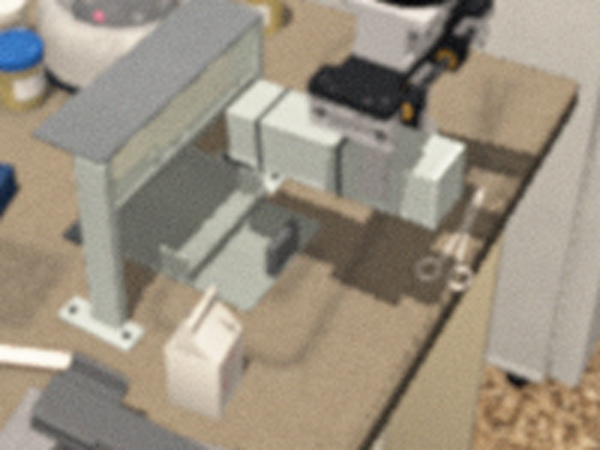

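Observed corners agree with a 7° nose-down pitch: mouth at (228,112)–(230,160), base at (433,165). No tube has come out. I'll lower it and enter low and gently.

```bash
python3 -m handwheel '{"slide":[[0,0,-15],[0,0,-40],[0,0,-65],[0,0,-78],[0,0,-79],[6,0,-79],[16,-1,-79],[28,-2,-79],[40,-2,-79],[51,-3,-79],[60,-3,-79],[67,-4,-79],[71,-4,-79],[73,-4,-79],[73,-4,-84],[73,-4,-90],[73,-4,-93],[73,-4,-93]],"spin":[0,0,0,0,0,0,0,0,0,0,0,0,0,0,0,0,0,0]}'
python3 - <<'E'
from h import *
o=get_obs();S=grab_frame("side")
P=canpts(o,-7);print({k:(3.5*(proj(S,P[k])-[250,170])).astype(int).tolist() for k in P})
save(S,"p8.png",(250,170,410,290),3.5)
E
```

```text
t: 18.25
eef_pos: [0.4638, 0.1129, 0.0575]
tool_rot: [[0.999, -0.055, 0.002], [-0.055, -0.998, 0.013], [0.002, -0.013, -1.0]]
wrist_force: [-0.7, -0.7, -1.2]
opening: 0.0496
{'baseTL': [365, 189], 'baseBL': [370, 242], 'mouthTL': [147, 122], 'mouthBL': [156, 173], 'mouthTR': [183, 86], 'mouthBR': [192, 137]}
```

View pics/p8.png

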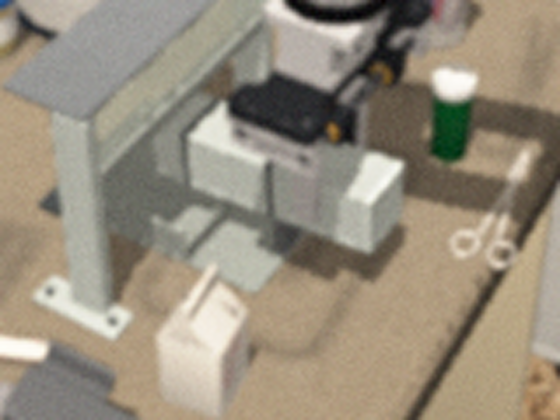

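Force fell from 3.8 to 1.2 N, so the canister is just touching the tab. I'll raise it a little, then loosen the grip and let it swing.

```bash
python3 -m handwheel '{"slide":[[0,0,5],[0,0,7],[0,0,7]],"spin":[0,0,0]}'; python3 -m handwheel '{"slide":[[0,0,0],[0,0,0],[0,0,0],[0,0,0]],"spin":[0,0,0,0]}' - 5;python3 - <<'E'
from h import *
o=get_obs();S=grab_frame("side")
print(o["wrist_torque"]);d=S["pixels"]
for th in(-7,-18,-25):
  P=canpts(o,th);print(th,{k:(4*(proj(S,P[k])-[270,180])).astype(int).tolist() for k in("baseTL","baseBL","mouthTL")})
save(S,"p9.png",(270,180,400,270),4)
E
```

```text
t: 18.68
eef_pos: [0.4641, 0.1129, 0.0648]
tool_rot: [[0.999, -0.055, 0.003], [-0.055, -0.998, 0.013], [0.002, -0.013, -1.0]]
wrist_force: [0.3, 0.0, -3.5]
opening: 0.0501
t: 19.18
eef_pos: [0.4643, 0.1129, 0.0649]
tool_rot: [[0.998, -0.055, 0.004], [-0.055, -0.998, 0.013], [0.003, -0.013, -1.0]]
wrist_force: [0.9, 0.2, -2.8]
opening: 0.05
[-0.02710804 -0.09931465  0.02652106]
-7 {'baseTL': [337, 167], 'baseBL': [342, 228], 'mouthTL': [86, 91]}
-18 {'baseTL': [327, 153], 'baseBL': [347, 218], 'mouthTL': [90, 122]}
-25 {'baseTL': [320, 145], 'baseBL': [348, 211], 'mouthTL': [95, 143]}
```

View pics/p9.png

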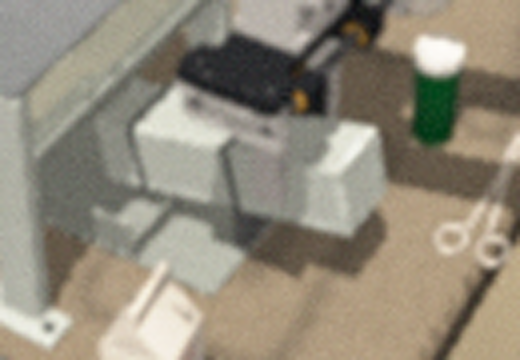

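```bash
cat >> h.py <<'E'
REF=dict(baseTL=(270+342/4,180+172/4),baseBL=(270+350/4,180+233/4))
def snap(n):
    f=grab_frame("side");o=get_obs();np.savez("ref_%s.npz"%n,im=f["pixels"]);return f,o
def flow(im0,im1,pts):
    g=[cv2.GaussianBlur(cv2.cvtColor(i,cv2.COLOR_RGB2GRAY),(0,0),1) for i in(im0,im1)]
    q,st,e=cv2.calcOpticalFlowPyrLK(g[0],g[1],np.float32(pts).reshape(-1,1,2),None,winSize=(13,13),maxLevel=2)
    return q.reshape(-1,2),st.ravel()
E
python3 - <<'E'
from h import *
snap("a")
E
python3 -m handwheel '{"slide":[[0,0,0],[0,0,0],[0,0,0]],"spin":[0,0,0]}' - 3;python3 - <<'E'
from h import *
f,o=snap("b");print(np.round(o["wrist_torque"],3))
print(flow(np.load("ref_a.npz")["im"],f["pixels"],list(REF.values())),REF)
E
```

```text
t: 19.65
eef_pos: [0.4643, 0.1129, 0.0649]
tool_rot: [[0.998, -0.055, 0.004], [-0.055, -0.998, 0.013], [0.003, -0.013, -1.0]]
wrist_force: [0.0, -0.4, -2.2]
opening: 0.0499
[-0.04  -0.067 -0.004]
(array([[355.4988 , 222.82253],
       [357.5999 , 238.09737]], dtype=float32), array([1, 1], dtype=uint8)) {'baseTL': (355.5, 223.0), 'baseBL': (357.5, 238.25)}
```

```bash
python3 -m handwheel '{"slide":[[0,0,4],[0,0,8],[0,0,10],[0,0,10]],"spin":[0,0,0,0]}' - 3;python3 - <<'E'
from h import *
f,o=snap("c");print(np.round(o["wrist_torque"],3))
print(flow(np.load("ref_a.npz")["im"],f["pixels"],list(REF.values())))
for th in(0,-7,-15,-20): 
  P=canpts(o,th);print(th,[proj(f,P[k])+[1.2,1.3] for k in("baseTL","baseBL")])
E
```

```text
t: 20.2
eef_pos: [0.4644, 0.1129, 0.0753]
tool_rot: [[0.998, -0.055, 0.004], [-0.055, -0.998, 0.013], [0.004, -0.013, -1.0]]
wrist_force: [0.2, 0.0, -0.9]
opening: 0.0504
[ 0.017 -0.04   0.005]
(array([[363.17007, 204.0813 ],
       [359.14108, 234.54173]], dtype=float32), array([1, 1], dtype=uint8))
0 [array([356.7134455 , 222.34792413]), array([355.95553325, 236.96537424])]
-7 [array([355.57600841, 220.1025771 ]), array([356.98612344, 235.60609393])]
-15 [array([353.96423193, 217.5771211 ]), array([357.84708185, 233.80006872])]
-20 [array([352.80174568, 216.04393604]), array([358.20388616, 232.54810426])]
```

Run:
```python
from h import *
S,o=snap("d")
save(S,"p10.png",(260,170,400,270),5)
for th in(-7,-12,-18):
  P=canpts(o,th);print(th,{k:(5*(proj(S,P[k])-[260,170])).astype(int).tolist() for k in P})
```

```text
-7 {'baseTL': [471, 244], 'baseBL': [479, 321], 'mouthTL': [157, 149], 'mouthBL': [171, 223], 'mouthTR': [210, 98], 'mouthBR': [223, 171]}
-12 {'baseTL': [467, 236], 'baseBL': [481, 316], 'mouthTL': [158, 167], 'mouthBL': [178, 241], 'mouthTR': [211, 116], 'mouthBR': [230, 190]}
-18 {'baseTL': [460, 226], 'baseBL': [484, 308], 'mouthTL': [161, 189], 'mouthBL': [189, 264], 'mouthTR': [214, 137], 'mouthBR': [240, 212]}
```

View pics/p10.png

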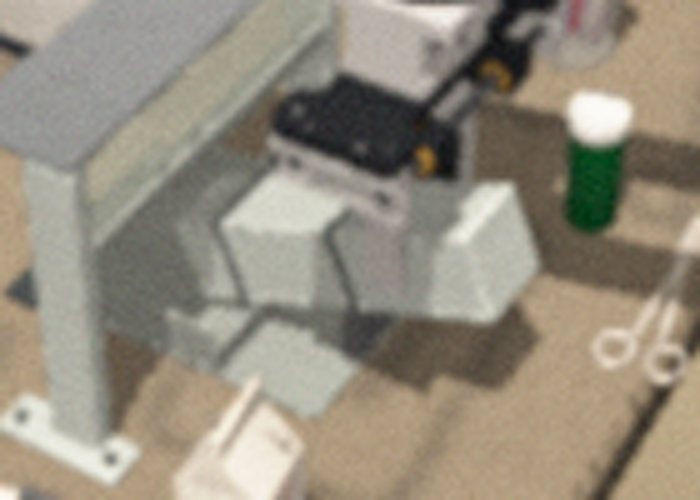

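The canister has swung to about −20° and rests on the pan's front wall; its base face corners are at about (455,235) and (490,322). I'll raise it further while it follows, then tighten.

```bash
python3 -m handwheel '{"slide":[[0,0,0],[0,0,4],[0,0,8],[0,0,12],[0,0,15],[0,0,15],[0,0,15],[0,0,15]],"spin":[0,0,0,0,0,0,0,0]}' - 3;python3 - <<'E'
from h import *
S,o=snap("e");print(np.round(o["wrist_torque"],3))
save(S,"p11.png",(260,160,400,270),5)
for th in(-18,-24,-30,-36):
  P=canpts(o,th);print(th,{k:(5*(proj(S,P[k])-[260,160])).astype(int).tolist() for k in P})
E
```

```text
t: 21.3
eef_pos: [0.4643, 0.113, 0.0902]
tool_rot: [[0.998, -0.055, 0.004], [-0.055, -0.998, 0.013], [0.003, -0.014, -1.0]]
wrist_force: [0.2, 0.2, -1.5]
opening: 0.0498
[ 0.071 -0.024  0.01 ]
-18 {'baseTL': [461, 253], 'baseBL': [485, 336], 'mouthTL': [160, 217], 'mouthBL': [188, 294], 'mouthTR': [213, 166], 'mouthBR': [239, 242]}
-24 {'baseTL': [453, 244], 'baseBL': [487, 328], 'mouthTL': [166, 240], 'mouthBL': [201, 316], 'mouthTR': [218, 189], 'mouthBR': [251, 264]}
-30 {'baseTL': [445, 235], 'baseBL': [487, 320], 'mouthTL': [174, 263], 'mouthBL': [215, 338], 'mouthTR': [225, 211], 'mouthBR': [265, 285]}
-36 {'baseTL': [436, 227], 'baseBL': [487, 311], 'mouthTL': [184, 286], 'mouthBL': [231, 359], 'mouthTR': [235, 234], 'mouthBR': [281, 306]}
```

View pics/p11.png

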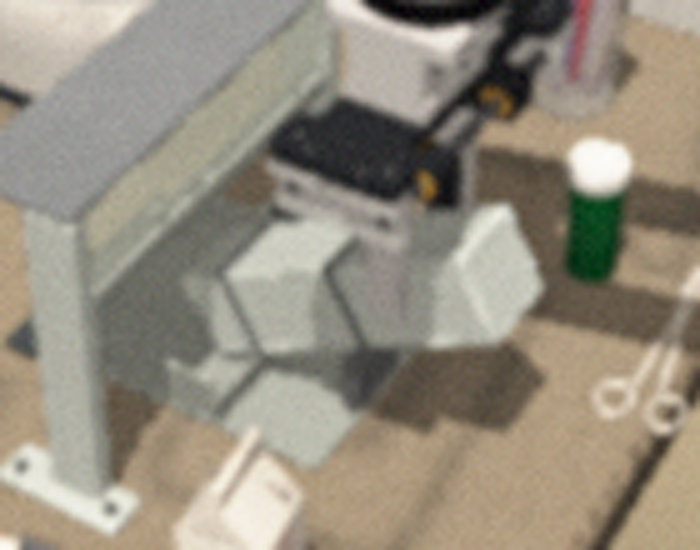

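```bash
python3 -m handwheel '{"slide":[[0,0,0],[0,0,0],[0,0,5],[0,0,10],[0,0,14],[0,0,14],[0,0,14],[0,0,14],[0,0,14],[0,0,14],[0,0,14],[0,0,14]],"spin":[0,0,0,0,0,0,0,0,0,0,0,0]}' - 40;python3 - <<'E'
from h import *
F=[];Q=[]
for i in range(8):
    S=grab_frame("side");o=get_obs();F.append(o["wrist_force"]);Q.append(o["wrist_torque"])
print(np.mean(F,0),np.std(F,0),np.mean(Q,0),np.std(Q,0))
T=grab_frame("top")
for n,f in(("S",S),("T",T)):
    print(n,[(np.round(d["box"]).tolist(),round(d["conf"],2)) for d in look_for(f,"tube_a")[:5]])
E
```

```text
t: 22.85
eef_pos: [0.4643, 0.113, 0.1042]
tool_rot: [[0.998, -0.055, 0.004], [-0.055, -0.998, 0.013], [0.003, -0.014, -1.0]]
wrist_force: [-0.8, 0.1, -3.3]
opening: 0.0501
[-0.10906491  0.01555282 -2.84477682] [0.29487368 0.45399196 0.71717813] [ 0.04085718  0.1532053  -0.00293107] [0.01627112 0.02707842 0.03505996]
S [([281.0, 301.0, 92.0, 71.0], 0.57), ([379.0, 163.0, 18.0, 49.0], 0.16)]
T []
```

```bash
python3 -m handwheel '{"slide":[[0,0,6],[0,0,12],[0,0,12],[-10,0.5,14],[-20,1,16],[-20,1,16],[-20,1,16],[-20,1,16],[-20,1,16]],"spin":[0,0,0,0,0,0,0,0,0]}';python3 - <<'E'
from h import *
F=[];Q=[]
for i in range(25):
    S=grab_frame("side");o=get_obs();F.append(o["wrist_force"]);Q.append(o["wrist_torque"])
print(np.mean(F,0),np.std(F,0),np.mean(Q,0),np.std(Q,0))
T=grab_frame("top")
np.savez("x.npz",s=S["pixels"],t=T["pixels"])
# predicted pan floor corners (home) and canister
hp=[.5685,.1327];c,q=np.cos(-.0543),np.sin(-.0543)
W=lambda x,y,z:[hp[0]+(c*x-q*y)/1e3,hp[1]+(q*x+c*y)/1e3,z/1e3]
print([np.round(proj(S,W(*p))).tolist() for p in((-17,37,4),(-17,-87,4),(87,37,4),(87,-87,4),(87,37,34),(0,119,125),(0,-119,125))])
P=canpts(o,-29);print({k:np.round(proj(S,P[k])).tolist() for k in P})
E
```

```text
t: 24.52
eef_pos: [0.4444, 0.1139, 0.1201]
tool_rot: [[0.998, -0.055, 0.004], [-0.055, -0.998, 0.013], [0.003, -0.014, -1.0]]
wrist_force: [-0.2, -0.4, -3.7]
opening: 0.05
[-0.04124224 -0.05335651 -2.9468353 ] [0.4955787  0.53071343 0.53131435] [0.02766611 0.13468476 0.00641173] [0.02847792 0.03112497 0.02784565]
[[303.0, 243.0], [327.0, 216.0], [272.0, 229.0], [297.0, 204.0], [271.0, 221.0], [276.0, 225.0], [328.0, 174.0]]
{'baseTL': [357.0, 201.0], 'baseBL': [365.0, 218.0], 'mouthTL': [300.0, 206.0], 'mouthBL': [308.0, 222.0], 'mouthTR': [311.0, 196.0], 'mouthBR': [319.0, 211.0]}
```

Run:
```python
from h import *
from scipy.optimize import least_squares
S=grab_frame("side");o=get_obs()
R=np.array(o["tool_rot"]);f=R[:,0]*[1,1,0];f/=np.linalg.norm(f);y=np.array([-f[1],f[0],0]);z=np.array([0,0,1.])
g=np.array([.4643,.113,.1092])
ob=[("b",0,1,1,450,270),("b",0,-1,1,492,345),("b",0,1,-1,512,205),("b",0,-1,-1,542,290),("m",1,1,1,228,272),("m",1,-1,1,262,352),("n",2,1,1,328,268),("n",2,-1,1,362,350)]
def r(p):
    t,d,h,l1,l2=p;a=f*np.cos(t)+z*np.sin(t);u=-f*np.sin(t)+z*np.cos(t);L=[0,l1,l2]
    return np.concatenate([proj(S,g+a*(L[i]-d)+u*(.025*s-h)+y*.025*k)-[260+c/5,160+w/5] for _,i,s,k,c,w in ob])
q=least_squares(r,[-.5,.049,.005,.16,.08],loss="soft_l1",f_scale=1.).x
print(np.degrees(q[0]),q[1:]*1000,np.round(r(q),1))
T=grab_frame("top")
# bright enhanced crop of mouth/pan
a=S["pixels"][185:255,255:345];a=cv2.convertScaleAbs(a,alpha=1.6,beta=10);a=cv2.resize(a,None,fx=6,fy=6,interpolation=3)
cv2.imwrite("pics/p12.png",a[:,:,::-1])
```

```text
-27.19813307568237 [ 46.27816555  14.15339386 153.68754576  83.40692169] [ 1.1 -1.1  0.3  0.6 -1.4  0.5 -0.2 -0.  -0.4  0.2  0.4 -0.5 -0.4  0.3
  0.4 -0.2]
```

View pics/p12.png

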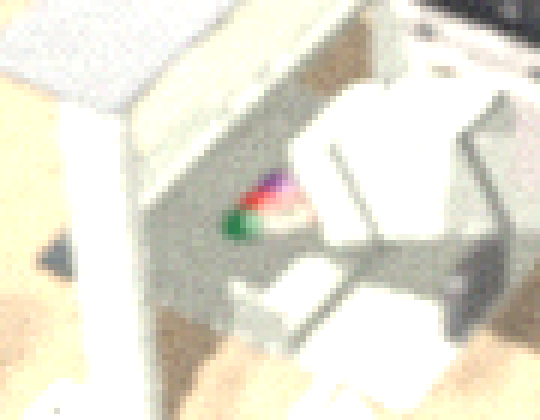

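The picture shows all three coloured stoppers sticking out of the mouth: green (235,225), red (260,200), purple (275,180). The tubes are lying with noses on the pan floor and tails still on the lip. I'll advance a bit, then draw back quickly so the tails drop inside the pan.

```bash
python3 -m handwheel '{"slide":[[8,-0.4,4],[20,-1,8],[27,-1.4,10],[27,-1.4,10],[27,-1.4,10],[27,-1.4,10]],"spin":[0,0,0,0,0,0]}';python3 - <<'E'
from h import *
F=[];Q=[]
for i in range(12):
    S=grab_frame("side");o=get_obs();F.append(o["wrist_force"]);Q.append(o["wrist_torque"])
print(np.mean(F,0),np.mean(Q,0))
hp=[.5685,.1327];c,q=np.cos(-.0543),np.sin(-.0543)
h=S["pixels"].astype(int)[200:250,265:330];sat=h.max(2)-h.min(2)
for n,m in(("green",(h[...,1]-h[...,0]>15)&(h[...,1]-h[...,2]>8)),("red",(h[...,0]-h[...,1]>45)&(h[...,0]-h[...,2]>20)),("purple",(h[...,2]-h[...,1]>15))):
    v,u=np.nonzero(m)
    if len(u):
        uv=(np.median(u)+265,np.median(v)+200);X=onz(S,uv,.011)-[*hp,0];print(n,len(u),uv,"hood",np.round([1000*(c*X[0]+q*X[1]),1000*(-q*X[0]+c*X[1])]))
E
```

```text
t: 26.68
eef_pos: [0.471, 0.1126, 0.13]
tool_rot: [[0.999, -0.054, 0.004], [-0.055, -0.998, 0.013], [0.003, -0.013, -1.0]]
wrist_force: [-0.5, 0.1, -2.0]
opening: 0.05
[-0.41270643  0.21184246 -2.7603818 ] [ 0.02279183  0.14977013 -0.00017115]
green 25 (np.float64(293.0), np.float64(222.0)) hood [ 47. -10.]
```

```bash
cat >> h.py <<'E'
def ascii(f,u0,u1,v0,v1):
    im=cv2.GaussianBlur(f["pixels"],(3,3),0);h=cv2.cvtColor(im,cv2.COLOR_RGB2HSV)
    for v in range(v0,v1):
        r=""
        for u in range(u0,u1):
            H,s,V=h[v,u];r+=("r" if H<8 or H>=165 else "y" if H<35 else "g" if H<90 else "b" if H<115 else "p") if s>60 else str(min(9,V//26))
        print(v,r)
E
python3 - <<'E'
from h import *
S=grab_frame("side");ascii(S,280,335,205,250)
E
```

```text
205 6666655555555544445554446666666666666666655444455555555
206 6665555556655444445554445666666666666666655443455555555
207 6655555566654444455555445666666666666666555544445555555
208 6655555665544444455555445566666666666666555544444555555
209 6555556655444444455555555566666666666666555554444555555
210 5555566554444444445555555556666666666666555554434555555
211 5555665544444444445555555556666666666666555555444455555
212 5556655444444444444555555555666666666666555555444455555
213 5556554444444444444555566555666666666666555555544445555
214 5665544444444444444455566655566666666666555555544445555
215 5555444444444444444555566655566666666666555555544444555
216 5554444444444444455555566665556677766666554444444444455
217 5544444444444444555555566665556667666555544444444434444
218 5443344444444444555544455555445566555544444433344433444
219 4433344444433444555444444444444444444444443333344444443
220 4433333344333g44455444444444444444444444433333444444443
221 444444433433ggg4444444444444444444444444333334444444444
222 44444444433ggggg334444444444444444444443333444444444444
223 444444444333gggg
[... 899 characters left out ...]
5555555566544456677777777777777765433233
239 44yyyyy333444455555555555444566777777777777777765433334
240 44yyyyyyyy444555555555554445667777777777777777765433345
241 44yyyyyyyyyy5555555555544456677777777777777777766544445
242 44yyyyyyyyyyyy5555555554456677777777777777777777665555y
243 44yyyyyyyyyyyyy555555555556777777777777777777777766555y
244 443yyyyyyyyyyyyyyy56655556677777777777777777777776665yy
245 443yyyyyyyyyyyyyyyyyy6666667777777777777777777776665yyy
246 444yyyyyyyyyyyyyyyyyyyy6666678887777777777777776665yyyy
247 544yyyyyyyyyyyyyyyyyyyyyy6667887767777777777777666yyyyy
248 544yyyyyyyyyyyyyyyyyyyyyyyy7887766777777777777666yyyyyy
249 544yyyyyyyyyyyyyyyyyyyyyyyy788766666677777777666yyyyyyy
```

```bash
python3 -m handwheel '{"slide":[[-8,0.4,0],[-20,1,0],[-32,1.6,2],[-44,2.3,4],[-44,2.3,4]],"spin":[0,0,0,0,0]}';python3 - <<'E'
from h import *
S=grab_frame("side");ascii(S,280,335,205,250)
E
```

```text
t: 27.95
eef_pos: [0.4268, 0.1151, 0.1348]
tool_rot: [[0.999, -0.054, 0.006], [-0.054, -0.998, 0.014], [0.005, -0.014, -1.0]]
wrist_force: [0.8, -0.8, -2.8]
opening: 0.0496
205 6666655555655544334444433334556777766667777777777777777
206 6666555556655443334444444344567777765567777777777766777
207 6665555566554433344444444445677777655567777777777666666
208 6655555665544444444444444445677777655566777666766666666
209 6555556655444444444444444445667777655566666666666666666
210 5555566554444444444444444444566666665556666666666666666
211 5555665544444444444444444444556666665556666666666666666
212 5556655444444444444444444444456666666555666666666666666
213 5566554444444444444333334444455666666555666666666666666
214 5665544444444444443333334444445666666655566666666666666
215 5655444444444444443pppp44555555666666655566666666666666
216 65544444444444444rrppppp5555566666666655556666666666666
217 554433444444444yrrrrrpp55666667776666665556666666666666
218 544333344444444rrrrrrrr55666677776666665555666666666666
219 443333344444433rrrrrrrr66677777776666666555666666666666
220 433433444443332yyrrrrrr
[... 1072 characters left out ...]
5555555566544456677777777777777765433233
239 44yyyyy333444455555555555444566777777777777777765433334
240 44yyyyyyy3444555555555554445667777777777777777765433344
241 44yyyyyyyyy44555555555544456677777777777777777766544445
242 44yyyyyyyyyyyy5555555554456677777777777777777777665455y
243 44yyyyyyyyyyyyy55555555555677777777777777777777776655yy
244 44yyyyyyyyyyyyyyyy55655556677777777777777777777776655yy
245 44yyyyyyyyyyyyyyyyyy66666667777777777777777777776665yyy
246 444yyyyyyyyyyyyyyyyyyyy6666678887777777777777776665yyyy
247 444yyyyyyyyyyyyyyyyyyyyyyy667887767777777777777665yyyyy
248 544yyyyyyyyyyyyyyyyyyyyyyyy7888766677777777777666yyyyyy
249 544yyyyyyyyyyyyyyyyyyyyyyy7788766666677777777665yyyyyyy
```

Run:
```python
from h import *
F=[];Q=[]
for i in range(12):
    S=grab_frame("side");o=get_obs();F.append(o["wrist_force"]);Q.append(o["wrist_torque"])
print(np.mean(F,0),np.mean(Q,0))
hp=[.5685,.1327];c,q=np.cos(-.0543),np.sin(-.0543)
def H(uv,z):
    X=onz(S,uv,z)-[*hp,0];return np.round([1000*(c*X[0]+q*X[1]),1000*(-q*X[0]+c*X[1])])
for n,uv in(("nose green",(294,223)),("purple",(301,215.5)),("red",(298,219)),("tail?",(317,226)),("tail2",(312,221))):
    print(n,[(int(z*1000),H(uv,z).tolist()) for z in(.011,.029,.045)])
im=S["pixels"]
W=lambda x,y,z:[hp[0]+(c*x-q*y)/1e3,hp[1]+(q*x+c*y)/1e3,z/1e3]
for p in((-17,37,22),(-17,-25,22),(-17,-10,11),(-75,-2,42),(-85,40,4)):print(p,np.round(proj(S,W(*p)),1))
print([(np.round(d["box"]).tolist(),round(d["conf"],2)) for d in look_for(S,"tube_a")[:4]])
t=np.radians(-27.2);R=np.array(o["tool_rot"]);f=R[:,0];f=f/np.linalg.norm(f);z=np.array([0,0,1.]);g=np.array(o["eef_pos"])+.019*z
a=f*np.cos(t)+z*np.sin(t);u=-f*np.sin(t)+z*np.cos(t)
for k in(.025,-.025):
  for s in (.025,-.025):
    X=g+a*.144+u*(s-.014)+np.array([-f[1],f[0],0])*k;print("mouth",k,s,X.round(3),np.round(proj(S,X),1))
```

```text
[ 0.09795863 -0.04890388 -2.75198166] [ 0.0298562   0.10210766 -0.00340318]
nose green [(11, [42.0, -8.0]), (29, [31.0, 7.0]), (45, [20.0, 21.0])]
purple [(11, [43.0, -44.0]), (29, [32.0, -28.0]), (45, [21.0, -14.0])]
red [(11, [42.0, -28.0]), (29, [31.0, -12.0]), (45, [20.0, 2.0])]
tail? [(11, [-18.0, -32.0]), (29, [-29.0, -16.0]), (45, [-38.0, -2.0])]
tail2 [(11, [4.0, -41.0]), (29, [-7.0, -25.0]), (45, [-16.0, -11.0])]
(-17, 37, 22) [302.5 238. ]
(-17, -25, 22) [315.2 224.3]
(-17, -10, 11) [312.3 230.5]
(-75, -2, 42) [328.9 231.8]
(-85, 40, 4) [323.7 253.3]
[([305.0, 218.0, 13.0, 7.0], 0.63), ([307.0, 217.0, 8.0, 4.0], 0.42)]
mouth 0.025 0.025 [0.562 0.133 0.098] [306.3 207.2]
mouth 0.025 -0.025 [0.539 0.134 0.053] [314.  222.9]
mouth -0.025 0.025 [0.559 0.083 0.098] [316.7 196.7]
mouth -0.025 -0.025 [0.536 0.084 0.053] [324.  212.2]
```

The tubes lie side by side, but their tails seem to rest on the pan's low front wall and overhang it by about 10 mm. I'll use the canister's mouth edge to nudge them forward.

```bash
python3 -m handwheel '{"slide":[[-6,0.3,0],[-12,0.6,0],[-12,0.6,-8],[-12,0.6,-16],[-12,0.6,-21],[-12,0.6,-21]],"spin":[0,0,0,0,0,0]}';  python3 - <<'E'
from h import *
S=grab_frame("side");ascii(S,288,335,208,235)
E
python3 -m handwheel '{"slide":[[4,0,0],[8,-0.3,0],[12,-0.6,0],[15,-0.8,0],[15,-0.8,0]],"spin":[0,0,0,0,0]}';  python3 - <<'E'
from h import *
S=grab_frame("side");ascii(S,285,335,208,235)
E
```

```text
t: 29.4
eef_pos: [0.4149, 0.1154, 0.1123]
tool_rot: [[0.999, -0.055, 0.002], [-0.055, -0.998, 0.013], [0.002, -0.013, -1.0]]
wrist_force: [0.3, 0.3, -2.3]
opening: 0.0502
208 66544444444444444444444444444566777776667777777
209 55444444444444444444444444445667777766677777777
210 54444444444444444444444444446777777666777777777
211 44444444444444444444444444456777776667777777777
212 44444444444444444444444444567777766677777777777
213 44444444444433334444444445677777666677777777777
214 44444444443333334444444456777776556777777777777
215 44444444443pppp44555545567777766566667777777777
216 444444444rrppppp5555566667777765556666677776666
217 4444444yrrrrrpp55666667777776666555666666666666
218 4444444rrrrrrrr56666777777666666555666666666666
219 4444333rrrrrrrr66677777777776666555666666666666
220 4443333yyrrrrrr66778rrrrr7776666655566666666666
221 43333ggggyyyrrr6677rrrrrrr776666655566666666666
222 44333gggg445yy6667yrrrrrrr777666665556666666666
223 44333ggggg455666777yyrryyyy77666665556666666666
224 44433ggggg45556777777yyyyyy67766666555666666666
225 444433333344556677777yyygyyr7766666555566
[... 1432 characters left out ...]
ggg45566677yrrr6666666655566666666666665
223 44444333ggggg455666777yyyr666666655566666666666665
224 44444433ggggg45556777777yy556666665556666666666665
225 444444333333344556677766yyy56666665556666666666655
226 444444344333344445566666yy445666666555666666666655
227 44444444444444444444555544345666666555666666666554
228 44444444444444333444554444444555555544555555555443
229 44444444444444444455655544444444454444444444443333
230 44444444444444444566666655544444444444444444433222
231 44444444444444445667777666544333444444444444433222
232 44434444555444456677777665444444444444444444443322
233 44444444555555566677777655444454444444444433333322
234 44444444455555667777776654445666554444444433333222
```

```bash
python3 -m handwheel '{"slide":[[4,-0.2,0],[8,-0.4,0],[12,-0.6,0],[15,-0.8,0],[15,-0.8,0]],"spin":[0,0,0,0,0]}';  python3 - <<'E'
from h import *
S=grab_frame("side");ascii(S,280,335,208,232)
E
```

```text
t: 30.75
eef_pos: [0.4456, 0.1138, 0.1128]
tool_rot: [[0.998, -0.055, 0.003], [-0.055, -0.998, 0.013], [0.002, -0.013, -1.0]]
wrist_force: [-0.6, -0.5, -2.4]
opening: 0.0493
208 6655556665544444444444444566776666777777777777777765444
209 6555566655444444444444445677776667777777777777777754444
210 5555666654444444444444456777765667777777777766777654345
211 5556665544444444344444567777655567777777776666666554345
212 5556655444444443333344567777654566777677766666666554344
213 5566554444444433pp3344567776655566666666666666666554444
214 56655444444444rppppp44567766665556666666666666666555444
215 565544444444rrrrpppp45667766665555666666666666666555444
216 65544444444yrrrrrrpp55667776666555666666666666666555544
217 55444444443yrrrrrrrr56667776666555566666666666666555544
218 54433444433yrrrrrrr666667776666655566666666666666555554
219 4443344433ggyyrrrrr666666777666655556666666666666555554
220 444444433gggggyyrrr666666677666665556666666666665555555
221 444444433gggggg4566667766677766665555666666666665555555
222 4444444433gggg4556666666rr67776666555666666666665555555
223 44444444333ggg4556666666rr66776666555666666666665555555
224 44444444433333455666666yrrr6666666655566666666665555555
225 444444444443344455666666yrrr666666655556666666655555554
226 44444444444444444555666667rrr55556554455555555554444443
227 44444444444444444444555667yry54455444344444444444444333
228 444444444444444444444455667ryy4454433334444444444433322
229 444444444444444444444445666yyg4454433334444444444433222
230 4444444444444444434444566666544554333444444444444333222
231 4444443344444444444445666666555444344444444444444433222
```

```bash
python3 -m handwheel '{"slide":[[4,-0.2,0],[8,-0.4,0],[11,-0.6,0],[11,-0.6,0]],"spin":[0,0,0,0]}';  python3 -m handwheel '{"slide":[[-10,0.5,4],[-25,1.3,10],[-50,2.7,14],[-75,4,18],[-90,5,25],[-90,5,25]],"spin":[0,0,0,0,0,0]}';python3 - <<'E'
from h import *
S=grab_frame("side");ascii(S,280,340,205,246)
hp=[.5685,.1327];c,q=np.cos(-.0543),np.sin(-.0543)
h=S["pixels"].astype(int)[200:250,265:330]
m=(h[...,1]-h[...,0]>15)&(h[...,1]-h[...,2]>8);v,u=np.nonzero(m);uv=(np.median(u)+265,np.median(v)+200)
for z in(.011,.02):
  X=onz(S,uv,z)-[*hp,0];print(uv,"hood",np.round([1000*(c*X[0]+q*X[1]),1000*(-q*X[0]+c*X[1])]))
W=lambda x,y,z:[hp[0]+(c*x-q*y)/1e3,hp[1]+(q*x+c*y)/1e3,z/1e3]
for p in((-20,40,22),(-20,-90,22),(-17,37,4),(-17,-87,4),(90,40,34),(-85,40,4),(-85,-90,4),(-80,-2,42),(-80,-48,42)):print(p,np.round(proj(S,W(*p)),1))
print([(np.round(d["box"]).tolist(),round(d["conf"],2)) for d in look_for(S,"tube_a")[:4]])
E
```

```text
t: 31.3
eef_pos: [0.4566, 0.1131, 0.1127]
tool_rot: [[0.998, -0.055, 0.003], [-0.055, -0.998, 0.013], [0.002, -0.013, -1.0]]
wrist_force: [-0.6, 0.1, -1.8]
opening: 0.0496
t: 32.05
eef_pos: [0.3659, 0.1184, 0.1388]
tool_rot: [[0.999, -0.054, 0.006], [-0.054, -0.998, 0.014], [0.005, -0.014, -1.0]]
wrist_force: [0.5, -0.8, -3.2]
opening: 0.0497
205 666665555565554433344444333344333333333344455555556666666777
206 666555555665544333444444333344433344334444455555677666667777
207 666555556655443344444444434444434444334445555556777667777777
208 665555566554443444444444444444444443334445555566777667777777
209 555555665544444444444444444444444433344445555556777667777776
210 555556655444444444444444444434444433344445555556787777777766
211 555566554444444333344444444444434433334445555556777777777666
212 555665544444444333334444444444444333344455555556777777776666
213 5556554444444433pp333444444444444433445555555556777777766667
214 55655444444444rppppp4444444444444444456665555556777777765566
215 565544444444rrrrpppp4555444444444444566666666555677777765566
216 65544444444rrrrrrrpp5565554444444445
[... 1640 characters left out ...]
3445yyyyy
242 44yyyyyyyyyyyy5555555554456667777777777777777777655455yyyyyy
243 44yyyyyyyyyyyyy55555555555667777777777777777777776655yyyyyyy
244 443yyyyyyyyyyyyyyy55655556677777777777777777777776655yyyyyyy
245 443yyyyyyyyyyyyyyyyy66656666777777777777777777776665yyyyyyyy
(np.float64(292.0), np.float64(222.0)) hood [50. -9.]
(np.float64(292.0), np.float64(222.0)) hood [44. -1.]
(-20, 40, 22) [302.8 239.1]
(-20, -90, 22) [328.6 211.2]
(-17, 37, 4) [302.7 242.8]
(-17, -87, 4) [327.2 216.2]
(90, 40, 34) [269.1 220.9]
(-85, 40, 4) [323.7 253.3]
(-85, -90, 4) [348.5 224.2]
(-80, -2, 42) [330.5 232.6]
(-80, -48, 42) [339.5 222.3]
[([306.0, 217.0, 18.0, 9.0], 0.64), ([301.0, 225.0, 24.0, 12.0], 0.52)]
```

The three tubes now lie flat inside the pan: stoppers at about (292,221), (297,217) and (299,214), tails behind an unbroken front wall line. Next I'll carry the empty canister back over its rest, high enough to clear the carton.

```bash
python3 -m handwheel '{"slide":[[0,0,30],[0,0,60],[0,10,75],[0,35,75],[0,75,75],[0,115,75],[0,155,75],[0,195,75],[10,225,75],[30,243,75],[55,246,75],[75,246.7,70],[83,246.7,55],[83,246.7,46],[83,246.7,46]],"spin":[0,0,0,0.02,0.05,0.08,0.11,0.14,0.165,0.18,0.1845,0.1845,0.1845,0.1845,0.1845]}' - 40; python3 -m handwheel '{"slide":[[0,0,0],[0,0,0],[0,0,-10],[0,0,-20],[0,0,-30],[0,0,-40],[0,0,-50]],"spin":[0,0,0,0,0,0,0]}' - 6
python3 - <<'E'
from h import *
S=grab_frame("side");o=get_obs()
for th in(-27,-15,-10,0):
    R=np.array(o["tool_rot"]);f=R[:,0]*[1,1,0];f/=np.linalg.norm(f);z=np.array([0,0,1.]);y=np.array([-f[1],f[0],0]);g=np.array(o["eef_pos"])+.019*z;t=np.radians(th)
    a=f*np.cos(t)+z*np.sin(t);u=-f*np.sin(t)+z*np.cos(t)
    print(th,[np.round(proj(S,g+a*(l-.046)+u*(s-.014)+y*.025)).tolist() for l,s in((0,.025),(0,-.025),(.19,.025),(.19,-.025))])
g=cv2.cvtColor(S["pixels"],cv2.COLOR_RGB2GRAY)
g=cv2.GaussianBlur(g,(3,3),0)
for v in range(255,325,2):print(v,"".join(str(min(9,x//26)) for x in g[v,225:340]))
E
```

```text
t: 34.02
eef_pos: [0.4483, 0.3642, 0.1823]
tool_rot: [[0.992, 0.129, -0.001], [0.129, -0.992, 0.012], [0.0, -0.012, -1.0]]
wrist_force: [-0.6, 0.3, -3.0]
opening: 0.0498
t: 34.9
eef_pos: [0.4485, 0.3643, 0.1319]
tool_rot: [[0.992, 0.129, -0.001], [0.129, -0.992, 0.012], [0.001, -0.012, -1.0]]
wrist_force: [-0.3, -0.3, -1.3]
opening: 0.05
-27 [[307.0, 273.0], [318.0, 291.0], [238.0, 277.0], [249.0, 293.0]]
-15 [[309.0, 277.0], [316.0, 294.0], [233.0, 268.0], [241.0, 284.0]]
-10 [[310.0, 278.0], [315.0, 295.0], [231.0, 264.0], [238.0, 280.0]]
0 [[312.0, 281.0], [312.0, 296.0], [230.0, 256.0], [233.0, 271.0]]
255 6666665555555555555566666666665554211111122221111111111111111122211111233321011345556666666554333333333333333334566
257 6666666666555555556778888888766776543221111111111111111222211222221111234431123445555556778876543333333333333334566
259 6666666666666666667888888887667888776654433322111111111222211222211111123322234555555567889987644333333333333334556
261 6666666666666666778888888776678888876655556665543322211111111111111122333333455555556788998876654333333333333334456
263 55
[... 3013 characters left out ...]
6666666666666666777777777777777777777777777777777777777766544333444444443333344445566666666666666666
315 0011111235566666666666666666666666677777777777777777777777777777777777777665433333344433333344456666666666666666666
317 0111112355556666666666666666666666666666777767777777777777777777777777777765433334444444444444566666666666666666666
319 1111134555566666666666666666666666666666666666677766777777667667777777776666655556666666555555566666666666666666666
321 1112345555666666666666666666666666666666666666666666677777776667777777777777777667777777666555666666666666666666666
323 1234555555666666666666666666666666666666666666666666666666667776777776677777777766677777665556666666666666666666666
```

The canister is pivoting as planned, mouth at about (234,267). I'll keep lowering.

```bash
python3 -m handwheel '{"slide":[[0,0,-8],[0,0,-16],[0,0,-24],[0,0,-32],[0,0,-40],[0,0,-46],[0,0,-52],[0,0,-52]],"spin":[0,0,0,0,0,0,0,0]}' - 6; python3 -m handwheel '{"slide":[[0,0,-3],[0,0,-6],[0,0,-9],[0,0,-9]],"spin":[0,0,0,0]}' - 6;python3 - <<'E'
from h import *
S=grab_frame("side");o=get_obs()
for th in(5,10,15):
    R=np.array(o["tool_rot"]);f=R[:,0]*[1,1,0];f/=np.linalg.norm(f);z=np.array([0,0,1.]);y=np.array([-f[1],f[0],0]);g=np.array(o["eef_pos"])+.019*z;t=np.radians(th)
    a=f*np.cos(t)+z*np.sin(t);u=-f*np.sin(t)+z*np.cos(t)
    print(th,[np.round(proj(S,g+a*(l-.046)+u*(s-.014)+y*.025)).tolist() for l,s in((0,.025),(0,-.025),(.19,.025),(.19,-.025))])
g=cv2.cvtColor(S["pixels"],cv2.COLOR_RGB2GRAY)
g=cv2.GaussianBlur(g,(3,3),0)
for v in range(251,323,2):print(v,"".join(str(min(9,x//26)) for x in g[v,225:340]))
E
```

```text
t: 35.95
eef_pos: [0.4477, 0.3638, 0.0774]
tool_rot: [[0.992, 0.129, -0.004], [0.129, -0.992, 0.011], [-0.002, -0.011, -1.0]]
wrist_force: [0.3, -0.4, -3.4]
opening: 0.0499
t: 36.45
eef_pos: [0.4502, 0.3643, 0.0721]
tool_rot: [[0.992, 0.129, 0.003], [0.129, -0.992, 0.013], [0.005, -0.012, -1.0]]
wrist_force: [-0.5, -1.2, 7.6]
opening: 0.0496
5 [[312.0, 300.0], [310.0, 314.0], [232.0, 270.0], [233.0, 284.0]]
10 [[312.0, 301.0], [309.0, 314.0], [232.0, 266.0], [232.0, 280.0]]
15 [[312.0, 302.0], [307.0, 314.0], [233.0, 263.0], [231.0, 276.0]]
251 5555555555555555555566655555555666667777888887766777777777777777777776666677654321123333221112344444333333333333333
253 5555555555555555556678887766666666778766788887766777777777777777777776555555543221122222321123344333333333333333444
255 6666555555555555567889999888887666678888889888777777777777777777777776554455432333322223333344333333333333334455556
257 6666666666555556678899999999987666777778888888888777777777777777777776555554323343223455555555443333333333334556666
259 666666666666666788898889999887667888888888888899876555566677777777777
[... 3066 characters left out ...]
6666666667777777777777777777777777777776544443333343344433333333344566766543333444556666666666666666
313 1011111124556666666666666666666677777777777777777777776665554444444444444333222233344444333334445566666666666666666
315 0011111235555666666666666666666666677677777777777677777777666655554444444433322222334333333344455666666666666666666
317 0011112355555666666666666666666666666666667666777777777777777666666655554433322223344444433444566666666666666666666
319 0001134555566666666666666666666666666666666666666666677777776667777776666555544334566666555555566666666666666666666
321 1112345555566666666666666666666666666666666666666666677777666667777766666666666666667777666555666666666666666666666
```

```bash
cat >> h.py <<'E'
def seatpts(S,dl=0):
    a=np.radians(15);yw=np.radians(7.5);out=[]
    for l,u in((0,.025),(0,-.025),(.19,.025),(.19,-.025)):
        x=-.0965+(l+dl)*np.cos(a)-u*np.sin(a);z=.0581+(l+dl)*np.sin(a)+u*np.cos(a);y=.0265
        out.append(np.round(proj(S,[.4969+x*np.cos(yw)-y*np.sin(yw),.3699+x*np.sin(yw)+y*np.cos(yw),z]),1).tolist())
    return out
def edges(S):
    "canister left face outline: bottom-left base corner region gradient, rows printed by caller"
    g=cv2.GaussianBlur(cv2.cvtColor(S["pixels"],cv2.COLOR_RGB2GRAY),(3,3),0)
    for v in range(285,319,1):print(v,"".join(str(min(9,x//26)) for x in g[v,290:330]), "".join(str(min(9,x//26)) for x in g[v-33,225:260]),v-33)
E
python3 -m handwheel '{"slide":[[4,0.5,5],[7,0.9,5],[7,0.9,0],[7,0.9,-3],[7,0.9,-5],[7,0.9,-5]],"spin":[0,0,0,0,0,0]}' - 5;python3 - <<'E'
from h import *
S=grab_frame("side");print("seat base TL BL mouth TL BL",seatpts(S));edges(S)
E
```

```text
t: 37.25
eef_pos: [0.4568, 0.365, 0.0663]
tool_rot: [[0.992, 0.129, 0.002], [0.129, -0.992, 0.012], [0.003, -0.012, -1.0]]
wrist_force: [-0.2, -0.4, -2.5]
opening: 0.0501
seat base TL BL mouth TL BL [[315.5, 306.1], [310.5, 317.8], [236.8, 266.9], [234.5, 279.7]]
285 2345555555555555678999999999987544556666 55555555555555555678888877666666666 252
286 3445555555555555678999999999998655566666 55555555555555556788988888777666667 253
287 3455555555555555678899999999998655666666 55555555555555567889999988888766667 254
288 4455555555555555678899999999987656666666 66665555555555567889999999988766667 255
289 5555555555555556688999999999986666666666 66666665555555678899999999998766777 256
290 5555555555555556788999999999876666666666 66666666665556788988889999988667888 257
291 5555555555555556789999999999866666666666 66666666666667888988888999887667888 258
292 5555555555555556888998999998766666666666 66666666666678888888888898876678898 259
293 6555555555555567888888899987666666666666 66666666666778888888888888766788999 260
294 6555555555555678888888899986666666666666 66666666666788888888888888
[... 1353 characters left out ...]
4566777777777652 277
311 4334444444445677777653334443344455666666 66666666777777777654566777777777653 278
312 3344444433334556677643333433344456666666 66666666677777777654566777777777654 279
313 3444444433333345566533333333444556666666 66666666666777777654566777777777766 280
314 4444444433332333444433333333445566666666 66666666666667777654566777777777776 281
315 4444444433332222333333333334445566666666 66666666666666777655567777777777776 282
316 5444444433332222333333333334455666666666 66666666666666666655567777777777776 283
317 6555444443332223444444443344456666666666 66666666666666666555667777777777766 284
318 6666555444333334555555544444556666666666 66666666666666666555566777777777766 285
```

```bash
python3 -m handwheel '{"slide":[[0,0,-2],[0,0,-4],[0,0,-5],[0,0,-5]],"spin":[0,0,0,0]}' - 5;python3 - <<'E'
from h import *
F=[];fs=[]
for i in range(6):
    S=grab_frame("side");F.append(get_obs()["wrist_force"]);fs.append(S["pixels"].astype(float))
print(np.mean(F,0));S["pixels"]=np.mean(fs,0).astype(np.uint8)
for dl in(0,.008,.016):print(dl,seatpts(S,dl))
edges(S)
E
```

```text
t: 37.8
eef_pos: [0.4568, 0.365, 0.0618]
tool_rot: [[0.992, 0.129, 0.002], [0.129, -0.992, 0.012], [0.004, -0.012, -1.0]]
wrist_force: [-3.7, 0.5, 0.5]
opening: 0.0499
[-3.16886833 -0.09341654  2.2111219 ]
0 [[315.5, 306.1], [310.5, 317.8], [236.8, 266.9], [234.5, 279.7]]
0.008 [[312.2, 304.4], [307.2, 316.2], [233.5, 265.3], [231.4, 278.1]]
0.016 [[308.8, 302.7], [304.0, 314.5], [230.3, 263.6], [228.2, 276.6]]
285 1234454455555555678899988877654444555555 55555555555555555667888887766666666 252
286 2344555555555555678999999888776555566666 55555555555555555678899888877766667 253
287 2345555555555555678899999998887656666666 55555555555555556788999988888876667 254
288 3445555555555555678899999999998766666666 66665555555555567889999998888876667 255
289 4455555555555555678899999999998766666666 66666665555555567888889999998876677 256
290 5555555555555555678899999999987666666666 66666666665555678888888899988876778 257
291 5555555555555556688999999999987666666666 66666666666566788888888889988766788 258
292 5555555555555556788999999999876666666666 66666666666667888888888888887667888 259
293 5
[... 1504 characters left out ...]
5456677767777642 277
311 3334444445556677777653334443334455666666 66666666666777777665456777777776642 278
312 4334444444455677776643333333344456666666 66666666666677777654456777777776653 279
313 4444444444444567776533333333444556666666 66666666666666777654466777777777654 280
314 3444444433333456666433333333445566666666 66666666666666677654566777777777665 281
315 4444444433333344555433333334445566666666 66666666666666666655567777777777766 282
316 4444444433332233444333333334455666666666 66666666666666666655667777777777776 283
317 5544444433332223344434443344456666666666 66666666666666666655667777777777776 284
318 6665554444333333455445544444556666666666 66666666666666666655566777777777776 285
```

Seated, but about 6–8 mm up the slope. I'll slide it back down to the stop.

```bash
python3 -m handwheel '{"slide":[[-3,-0.4,-0.5],[-6,-0.8,-1.3],[-6,-0.8,-1.3]],"spin":[0,0,0]}' - 6;python3 -m handwheel '{"slide":[[-2,-0.2,-0.5],[-4,-0.5,-1],[-4,-0.5,-1]],"spin":[0,0,0]}' - 6
python3 - <<'E'
from h import *
F=[];fs=[]
for i in range(6):
    S=grab_frame("side");F.append(get_obs()["wrist_force"]);fs.append(S["pixels"].astype(float))
print(np.mean(F,0));S["pixels"]=np.mean(fs,0).astype(np.uint8)
edges(S)
E
```

```text
t: 38.48
eef_pos: [0.4517, 0.364, 0.0604]
tool_rot: [[0.992, 0.129, 0.004], [0.129, -0.992, 0.012], [0.006, -0.012, -1.0]]
wrist_force: [3.6, 0.7, -1.7]
opening: 0.0499
t: 38.85
eef_pos: [0.4512, 0.3639, 0.0609]
tool_rot: [[0.992, 0.128, 0.012], [0.128, -0.992, 0.014], [0.014, -0.012, -1.0]]
wrist_force: [7.4, 0.6, -0.9]
opening: 0.05
[ 7.6033605   0.09889501 -0.50665537]
285 1111112333344555555677788887654433333444 55555555555555555555678888877666666 252
286 1111123444445555556678889988876544344555 55555555555555555556788988888776667 253
287 1111234555555555556788899999888765445556 55555555555555555556788998888887777 254
288 1112344555555555556788899999998887655666 66665555555555555567889998888888776 255
289 1122345555555555555678899999999987666666 66666665555555555567888888888888866 256
290 3333445555555555555678899999999987666666 66666666665555555678888888888988766 257
291 5555445555555555555678899999999987666666 66666666666655556788888888888888666 258
292 5665555555555555555678999999999876666666 66666666666666667888888888888887667 259
293 5565555555555555556788998899998876666666 
[... 1464 characters left out ...]
7654456777777778 277
311 3333444445555556677776654333333445666666 66666666666777777777654466777777777 278
312 3334444444455556677776543333333455666666 66666666666677777777654566777777777 279
313 4444444444444456777766433333334456666666 66666666666667777777654567777777777 280
314 3444444333333345677765433333334456666666 66666666666666677777654567777777777 281
315 4444444333332334566664333333344566666666 66666666666666666676645667777777777 282
316 4444444333332223445554333333445566666666 66666666666666666666555677777777777 283
317 5544444333332222344444333344445666666666 66666666666666666666555677777777777 284
318 6665554443333222344444344444455666666666 66666666666666666666555667777777777 285
```

```bash
python3 -m handwheel '{"slide":[[1.5,0.2,0],[1.5,0.2,0],[1.5,0.2,0]],"spin":[0,0,0]}' - 6; python3 -m handwheel '{"slide":[[0,0,0],[0,0,0],[0,0,0],[0,0,0]],"spin":[0,0,0,0]}' 0.95;python3 -m handwheel '{"slide":[[0,0,15],[0,0,50],[0,0,100],[-30,-10,150],[-80,-30,170],[-130,-60,170],[-170,-110,170],[-190,-165,170],[-200,-220,170],[-200,-280,170],[-200,-280,170]],"spin":[0,0,0,0,0,0,0,0,0,0,0]}';python3 - <<'E'
from h import *
fs=[];ts=[]
for i in range(5):
    S=grab_frame("side");fs.append(S["pixels"].astype(float))
for i in range(5):
    T=grab_frame("top");ts.append(T["pixels"].astype(float))
S["pixels"],s=np.mean(fs,0).astype(np.uint8),S["pixels"]
print(seatpts(S));edges(S)
S["pixels"]=s
for n in("canister","pan","carton","rest"):
  print(n,[[np.round(d["box"]).tolist(),round(d["conf"],2)] for f in(S,T) for d in look_for(f,n)[:1]])
T["pixels"]=np.mean(ts,0).astype(np.uint8)
g=cv2.cvtColor(T["pixels"],cv2.COLOR_RGB2GRAY)
np.savez("fin.npz",S=np.mean(fs,0),T=np.mean(ts,0))
for v in range(172,252,2):print(v,"".join(str(min(9,x//26)) for x in g[v,202:252])," | ","".join(str(min(9,x//26)) for x in g[v,255:345]))
E
```

```text
t: 39.52
eef_pos: [0.452, 0.3639, 0.0605]
tool_rot: [[0.992, 0.128, 0.011], [0.128, -0.992, 0.013], [0.012, -0.012, -1.0]]
wrist_force: [0.7, -0.9, -0.1]
opening: 0.0502
t: 40.02
eef_pos: [0.452, 0.3639, 0.0606]
tool_rot: [[0.992, 0.128, 0.011], [0.128, -0.992, 0.013], [0.012, -0.012, -1.0]]
wrist_force: [0.9, -0.2, -0.1]
opening: 0.0868
t: 41.4
eef_pos: [0.2526, 0.0799, 0.2321]
tool_rot: [[0.993, 0.114, 0.015], [0.114, -0.993, 0.013], [0.017, -0.011, -1.0]]
wrist_force: [-0.6, 0.6, 0.1]
opening: 0.089
[[315.5, 306.1], [310.5, 317.8], [236.8, 266.9], [234.5, 279.7]]
285 8888888888888888888888888777665555555555 44444444455544444445567777665555555 252
286 8888888888888888888888888887776665555555 55544444455444444445678888776665556 253
287 8888888888888888888888888888877766555555 55555544455444444455678888887766656 254
288 8888888888888888888888888888888876555555 55555555555444444556788888888877666 255
289 8888888888888888888888888888888886655555 55555555555544444567888888888887765 256
290 8888888888888888888888888888888886555555 55555555555555445678888888888887655 257
291 8888888888888
[... 1794 characters left out ...]
433333333445555555 55555555556666666666544456666666666 279
313 6655544334445566666665433333334455555555 55555555556666666666544556666666666 280
314 6666655444334455666664332333334455555555 55555555555566666666544566666666666 281
315 6666665554433344556654333333334555555555 55555555555555566666544566666666666 282
316 6666666665433333345544333333334555555555 55555555555555555666544566666666666 283
317 6666666665543323344443333333344555555555 55555555555555555555545666666666666 284
318 6666666666544333444443333344445555555555 55555555555555555555545566666666666 285Traceback (most recent call last):
  File "<stdin>", line 11, in <module>
ValueError: only the last four pictures can be asked about
```

Released. Now I'll compare the final frames with the saved initial ones for the canister and bystanders, and fit the pan.

Run:
```python
from h import *
S=grab_frame("side");T=grab_frame("top")
for nm,f,fn,boxes in(("S",S,"s1",dict(canister=(225,245,325,325),mouthhalf=(225,245,265,300),basehalf=(285,275,325,325),carton=(293,240,325,290),tool_cup=(362,135,392,188),vial=(368,188,388,222),specimen=(318,134,342,162),hood=(250,150,330,230))),
                     ("T",T,"t1",dict(canister=(205,175,240,250),carton=(250,206,272,228),tool_cup=(400,198,428,224),vial=(358,228,376,246),specimen=(412,138,438,164)))):
    im0=cv2.resize(cv2.imread("pics/%s.png"%fn),(640,400),interpolation=cv2.INTER_AREA);im1=f["pixels"][:,:,::-1]
    for n,(a,b,c,d) in boxes.items():
        k=lambda i:cv2.resize(cv2.GaussianBlur(i,(0,0),1),None,fx=4,fy=4,interpolation=3)
        t=k(im0[b:d,a:c]);m=8;r=k(im1[b-m:d+m,a-m:c+m])
        q=cv2.matchTemplate(r,t,cv2.TM_CCOEFF_NORMED);_,s,_,l=cv2.minMaxLoc(q);print(nm,n,"shift px",(l[0]/4-m,l[1]/4-m),round(s,3))
for n in("tube_a","pan_tab","canister"):
  print(n,[(k,np.round(d["box"]).tolist(),round(d["conf"],2)) for k,f in(("S",S),("T",T)) for d in look_for(f,n)[:3]])
ascii(S,280,352,205,258)
g=cv2.cvtColor(T["pixels"],cv2.COLOR_RGB2GRAY)
for v in range(176,236,1):print(v,"".join(str(min(9,x//20)) for x in g[v,260:352]))
```

```text
S canister shift px (0.0, 0.0) 0.986
S mouthhalf shift px (0.0, 0.0) 0.996
S basehalf shift px (0.0, 0.0) 0.991
S carton shift px (0.0, 0.0) 0.884
S tool_cup shift px (0.0, 0.0) 0.997
S vial shift px (0.0, 0.0) 0.999
S specimen shift px (0.0, 0.0) 0.998
S hood shift px (0.0, 0.0) 0.895
T canister shift px (1.0, 0.0) 0.99
T carton shift px (0.0, 0.0) 0.985
T tool_cup shift px (0.0, 0.0) 0.995
T vial shift px (0.0, 0.0) 0.999
T specimen shift px (0.0, 0.0) 0.999
tube_a [('S', [300.0, 225.0, 22.0, 11.0], 0.57), ('S', [307.0, 218.0, 16.0, 8.0], 0.47), ('S', [303.0, 222.0, 18.0, 8.0], 0.45), ('T', [318.0, 190.0, 6.0, 10.0], 0.4)]
pan_tab [('S', [313.0, 227.0, 67.0, 54.0], 0.69), ('T', [317.0, 202.0, 51.0, 32.0], 0.63)]
canister [('S', [314.0, 228.0, 67.0, 51.0], 0.68), ('S', [279.0, 285.0, 94.0, 67.0], 0.67), ('S', [301.0, 225.0, 25.0, 14.0], 0.61), ('T', [226.0, 212.0, 28.0, 64.0], 0.78), ('T', [309.0, 175.0, 96.0, 46.0], 0.58)]
205 6665555555555443333333333333333333333333344455544555yyyyyyyyyyyyyyyyyyyy
206 6655555555554433333333333333333333333334444455555666666yyyyyyyyyyyyyyyyy
207 655
[... 9039 characters left out ...]
666666666666666666666
229 66666666666666666665556666666666666666666666666666666666666666666666666666666666666666666666
230 66666666666666666666656666666666666666666666666666666666666666666666666666666666666666666666
231 66666666666666666666656666666666666666666666666666666666666666666666666666666666666666666666
232 66666666666666666666565666666666666666666666666666666666666666666666666666566556666655555666
233 66666666666666666665555666666666666666666666666666666666566666666566665555656655555655555655
234 66666666666666666666665555656666666666666655555565656665566665555566566555556656555656556566
235 66666666666666666666655555555555655555555555556556565666565555655555565666566666566666666666
```

Run:
```python
from h import *
T=grab_frame("top")
for hx in(.5667,.5695):
  hp=[hx,.1327];c,q=np.cos(-.0543),np.sin(-.0543)
  W=lambda x,y,z:[hp[0]+(c*x-q*y)/1e3,hp[1]+(q*x+c*y)/1e3,z/1e3]
  print(hx,[np.round(proj(T,W(*p)),1).tolist() for p in((-80,40,4),(-80,-90,4),(-75,-2,42),(-75,-48,42),(-18,105,5),(-18,131,5),(-18,-105,5),(-18,-131,5))])
t=cv2.cvtColor(T["pixels"],cv2.COLOR_RGB2GRAY).astype(float)
t=cv2.GaussianBlur(t,(0,0),.8)
# sub-pixel edges: front edge rows per column, side edges per row
def e(l):d=np.diff(l);i=np.argmax(abs(d));return i+.5
fr=[(u,210+e(t[210:224,u])) for u in list(range(297,305))+list(range(327,334))]
p=np.polyfit(*np.array(fr).T,1);print("front edge slope deg",np.degrees(np.arctan(p[0])),"row at 315",np.polyval(p,315))
le=np.array([(v,288+e(t[v,288:299])) for v in range(200,214)]);re=np.array([(v,330+e(t[v,330:342])) for v in range(203,216)])
print("left",np.polyfit(*le.T,1),np.median(le[:,1]),"right",np.polyfit(*re.T,1),np.median(re[:,1]))
print("hood foot L front row",[170+0]+[round(185+e(t[185:199,u]),1) for u in(267,269,271,273)],"R",[round(192+e(t[190:204,u]),1)-2 for u in(343,345,347)])
```

```text
0.5667 [[293.1, 216.3], [335.5, 219.3], [306.5, 215.1], [322.0, 216.2], [273.4, 194.7], [265.0, 194.1], [341.7, 199.4], [350.2, 200.0]]
0.5695 [[293.1, 215.4], [335.5, 218.4], [306.6, 214.1], [322.0, 215.2], [273.4, 193.8], [265.0, 193.2], [341.7, 198.5], [350.2, 199.1]]
front edge slope deg 3.991712152968084 row at 315 217.15117306765237
left [-9.89010989e-02  3.13994505e+02] 293.5 right [-1.75824176e-01  3.71939560e+02] 335.5
hood foot L front row [170, np.float64(185.5), np.float64(186.5), np.float64(187.5), np.float64(187.5)] R [np.float64(192.5), np.float64(192.5), np.float64(191.5)]
```

```bash
python3 -c "
from bench import *
print(hand_in())"
```

```text
the job is handed in; nothing more can be done
None
```

The job is handed in at about 43 s of robot time. The pan is home, all three tubes are in it, and the empty canister is back in its rest.

- **Pan:** I pinched it by its tab and slid it in until it touched the dowels and then the end stop. In the last top picture its edges lie within about 1 mm of the home position and its angle matches.
- **Tipping:** The moves can't tilt the tool, so I let the canister turn in a light grip. It leaned first on its rest, then on the pan's front wall, and reached about 27° nose down under the sash. It slipped about 10 mm in the grip on the way.
- **Tubes:** They first came to rest with their tails on the low front wall, so I nudged them in with the canister's mouth. The last side picture shows three stoppers, with the tails behind an unbroken front wall. It was read from pixel values, because my picture views were used up.
- **Canister:** It lies against the rest's stop. Compared with the start it shows no shift in the side view and 1 pixel (about 2–3 mm sideways) in the top view, which is within the rest's play.
- **Bystanders:** The beaker, specimen cup, carton and vial show no shift in either view. No force reading showed a knock on the sash frame.

Three checks were less clean:
- The weight readings were noisy (about 3.5 N when full, 2.8 N after). They agreed only roughly with the tubes being out, so I relied on the pictures.
- The canister touched the pan tab lightly once while going in.
- While I was laying the canister back, it stuck and I pressed down with about 8 N before I freed it.

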